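# Sort returned bolts through the gauge slots of a locked sorting box

### The job

Unlock the sorting box: draw the steel pin up out of its bore and park it upright, fully home, in the side notch of the dark fork on the box, then slide the grey shutter fully open by its knob. Put every loose bolt through the gauge slot that matches its length, the shortest slot it passes through lying flat, so that it lies in the compartment below. When all bolts are in, slide the shutter fully closed again and leave the pin parked and the other things on the table where they are.

Things in the scene. Friction and masses are not known exactly. Their poses are not given: they have to be found in the camera images.
- sorter: Sorting box, fixed to the table: pine, 200 mm (x) by 220 mm (y), deck top at 75 mm. Origin under its centre; x away from the robot (within 0.3 rad), y to its left. The deck has three slots parallel to x, each over its own compartment (62 mm wide, 57 mm deep; partitions at y = +-35 mm). Aluminium runners at y = +-115 mm, top at 86 mm, reach to x = +290 mm. A grey shutter covers the deck at first.
- slot_short (a point): Centre of the mouth of the short slot (82 mm long, 36 mm wide), at the deck's top face, box frame (10, 70, 75) mm. It takes bolts 70 mm long. Axes as the box's.
- slot_medium (a point): Centre of the mouth of the medium slot (107 mm long, 36 mm wide), box frame (10, 0, 75) mm. For bolts 95 mm long.
- slot_long (a point): Centre of the mouth of the long slot (132 mm long, 36 mm wide), box frame (10, -70, 75) mm. For bolts 120 mm long.
- shutter (a joint): Grey shutter plate on the deck (6 mm thick, top face 82 mm above the table): metres slid along the box's +x, away from the robot; 0 closed, 0.19 fully open. About 2 N of friction; it stays where it is left. The pin in its bore locks it. From 0.18 on it clears all the slots.
- knob (a point): On the axis of the shutter's upright wooden knob (22 mm diameter, from 82 to 124 mm above the table), 110 mm above the table; moves with the shutter. Closed, it is at box frame (-84, -35) mm.
- pin: The steel locking pin, loose: a round dark head 28 mm in diameter and 30 mm tall on a shank 12 mm in diameter and 55 mm long with a tapered end. Origin on the axis at the underside of the head; z along the axis towards the head. At first it stands upright in the bore, its head resting on the shutter.
- bore (a point): Mouth of the pin's bore (17 mm square, through the shutter and on down), at the shutter's top face, box frame (-80, 60, 82) mm.
- notch (a point): Where the axis of the pin passes when parked fully home in the side notch, at the top face (62 mm above the table) of a dark steel fork plate on the box's -y side, box frame (-37, -145.5, 62) mm. Notch 17 mm wide, open towards the box's -x, mouth 38 mm from this point; plate 8 mm thick, 48 mm wide over the tines. The pin hangs by its head, shank through the notch.
- bolt_a: Plain steel hex-head bolt, 70 mm long overall: shank 14 mm in diameter, hexagonal head 24 mm across flats and 11 mm thick. Lies on the table to the robot's right at first. Origin on the axis at mid length; x along the axis, head at +x. May be absent.
- bolt_b: Plain steel hex-head bolt, 70 mm long overall: shank 14 mm in diameter, hexagonal head 24 mm across flats and 11 mm thick. Lies on the table to the robot's right at first. Origin on the axis at mid length; x along the axis, head at +x. May be absent.
- bolt_c: Plain steel hex-head bolt, 95 mm long overall: shank 14 mm in diameter, hexagonal head 24 mm across flats and 11 mm thick. Lies on the table to the robot's right at first. Origin on the axis at mid length; x along the axis, head at +x. May be absent.
- bolt_d: Plain steel hex-head bolt, 95 mm long overall: shank 14 mm in diameter, hexagonal head 24 mm across flats and 11 mm thick. Lies on the table to the robot's right at first. Origin on the axis at mid length; x along the axis, head at +x. May be absent.
- bolt_e: Plain steel hex-head bolt, 120 mm long overall: shank 14 mm in diameter, hexagonal head 24 mm across flats and 11 mm thick. Lies on the table to the robot's right at first. Origin on the axis at mid length; x along the axis, head at +x. May be absent.
- bolt_f: Plain steel hex-head bolt, 120 mm long overall: shank 14 mm in diameter, hexagonal head 24 mm across flats and 11 mm thick. Lies on the table to the robot's right at first. Origin on the axis at mid length; x along the axis, head at +x. May be absent.
- screwdriver: A red-handled screwdriver lying flat. Not part of the job: leave it where it is. Origin under its centre.
- glue: Yellow bottle, 60 mm in diameter, 130 mm tall. Not part of the job: leave it where it is. Origin under its centre.
- varnish: Metal can, 90 mm in diameter, 120 mm tall. Not part of the job: leave it where it is. Origin under its centre.
- brush_pot: White pot, 70 mm in diameter, 85 mm tall. Not part of the job: leave it where it is. Origin under its centre.
- nail_tray: Dark wooden tray, 80 by 120 by 30 mm. Not part of the job: leave it where it is. Origin under its centre.
- offcut: Wooden offcut, 35 by 35 by 22 mm. Not part of the job: leave it where it is. Origin under its centre.
- mallet_block: Wooden block, 60 by 100 by 50 mm. Not part of the job: leave it where it is. Origin under its centre.
Not all that is in view belongs to the job. What is shaped like the bolt_d but orange or red is not meant.

How it is judged:
On the way, in this order (a step that is already met when the one before it is completed fails the run):
1. the pin hangs parked in the side notch, released (horizontal distance between pin and notch below 0.014 m and z of pin in the frame of notch between -0.004 and 0.006 m and angle between pin's own z axis and vertical below 0.2 rad and contact force between pin and the fingers below 0.2 N), for 0.2 s.
2. the shutter is fully open (value of joint shutter above 0.175 m), for 0.2 s.
3. every bolt lies in the compartment of its length (y of bolt_a in the frame of sorter between 0.035 and 0.105 m and x of bolt_a in the frame of sorter between -0.06 and 0.1 m and z of each of bolt_a, bolt_b, bolt_c, bolt_d, bolt_e, bolt_f in the frame of sorter below 0.055 m and linear speed of each of bolt_a, bolt_b, bolt_c, bolt_d, bolt_e, bolt_f below 0.05 m/s and y of bolt_b in the frame of sorter between 0.035 and 0.105 m and x of bolt_b in the frame of sorter between -0.06 and 0.1 m and y of bolt_c in the frame of sorter between -0.035 and 0.035 m and x of bolt_c in the frame of sorter between -0.06 and 0.1 m and y of bolt_d in the frame of sorter between -0.035 and 0.035 m and x of bolt_d in the frame of sorter between -0.06 and 0.1 m and y of bolt_e in the frame of sorter between -0.105 and -0.035 m and x of bolt_e in the frame of sorter between -0.06 and 0.1 m and y of bolt_f in the frame of sorter between -0.105 and -0.035 m and x of bolt_f in the frame of sorter between -0.06 and 0.1 m), for 0.2 s.
At the end, for the whole second after the job is handed in: Every bolt present lies at rest inside the compartment under the slot of its length (70 mm short, 95 mm medium, 120 mm long), the shutter is closed to within 12 mm, and the pin hangs upright in the side notch within 14 mm of fully home (all of step 1 and all of step 3 and value of joint shutter below 0.012 m); the robot touches nothing.
It fails at once if a bystander was moved more than 50 mm or tipped over (distance of any of screwdriver, glue, varnish, brush_pot, nail_tray, offcut, mallet_block from where it was at the start of the episode above 0.05 m or angle between any of glue, varnish, brush_pot's own z axis and vertical above 0.6 rad).
Of bolt_a, bolt_b, bolt_c, bolt_d, bolt_e, bolt_f only 3 to 5 are there at a start; the rules pass over those that are not, and their reading is None.
At some moment in a run one of bolt_a, bolt_b, bolt_c, bolt_d, bolt_e, bolt_f may be knocked a few centimetres aside while the robot is not near it.
It also fails if it takes over 210 s, if anything falls off the work surface, if the arm or the gripper's body presses on something with over 40 N, if the wrist force passes 120 N, or if a joint passes its speed limit or range.

### The arm

A 6-joint arm with a two-finger parallel gripper is mounted at the origin on the work surface. World frame = base frame: x ahead of the robot, y to its left, z up, the work surface at z = 0. Lengths are in m, angles in rad, forces in N, time in s.
With the tool pointing down it reaches from about 0.35 to 0.925 m from the base axis. Payload 6.4 kg.
Tool frame: the origin (TCP) lies at the very end of the fingers, on their centre line; the grasp point (between the pads) lies 19 mm behind it; z points along the fingers, y is the direction in which the jaws open and shut (so a half turn about z gives the same grasp; the last joint's range is limited). The gripper opens to 85 mm and grips with 20 to 120 N. Pads are 22 mm wide; open, the fingers measure 114 mm over their backs; the gripper's body (76 mm by 85 mm) begins 54 mm behind the grasp point. The pads swing forward as they close: fully open they stand 13 mm farther back than shut.
Start: joints at [1.148, 0.245, 1.558, -0, 1.339, -0.174], TCP at [0.16, 0.63, 0.231] pointing down, gripper open.
Joint ranges: [-3.13, 3.13], [-1.02, 2.26], [0.13, 2.54], [-0.95, 4.09], [0.21, 2.88], [-2.74, 2.74]. Speed limits (rad/s): [2.57, 2.57, 3.14, 3.14, 3.14, 3.14].

### API

Orientations are given as a unit quaternion [x, y, z, w].
In Python, from rig import env gives the robot as it stands.
- The arm moves only by the shell command python3 -m creep 'ROWS' [FORCE]. ROWS is JSON, a list of rows, each a list of 3 entries, a list of its own where there are three numbers: the shift along the tool's x, y, z in mm, then the turn about the tool's z in degrees, then the finger opening in mm, from 0 to 85.4. In form: [[[tx, ty, tz], roll, fingers], ...]. A call has 1 to 5 rows; each row is the pose to reach, as a shift and turn from the pose commanded when the call began, along the tool's axes at that moment; what a row does not reach only later rows make up. A row lasts 1/8 s, in which the tool goes at most 62.5 mm and 10.7 degrees, less where a joint would pass 70% of its speed; a pose out of reach is approached as far as the arm can. A call with a gripper value outside its range is refused whole. The fingers move at their own pace and stop on an object; FORCE is the grip in N (left out, the last holds). Time passes only in rows, so rows that repeat a pose let the fingers close. It gives the time, the measured TCP pose, the force and the opening at its end, in the units of the state.
- env.get_obs(): the state, without advancing time (a new reading comes with each control period).
- env.snapshot(name): name is "scene" or "top"; returns a dict with "image" (420x560x3 uint8, blue, green, red), "K" (3x3 intrinsics, pixels), "R" (3x3) and "t" (3): a world point X has camera coordinates R X + t. Camera axes: x right, y down, z forward; pixel columns grow to the right and rows downward; lengths in m; the calibration is good to about 2 mm. A picture is of the moment at which its call begins. There is no depth.
- env.hand_in(): hands the job in, once; it reports no verdict.
The state is a dict: "time": time; "joint_pos": joint angles; "joint_vel": joint speeds; "joint_torque": joint torques, N m; "ee_pos": TCP position; "orientation": TCP orientation; "ft_force": force on the tool from outside, world axes, zero at the start; "ft_torque": the same for the moment, N m; "width": opening from 0.0 (shut) to 1.0 (fully open).
Only numpy, scipy, OpenCV 4.12 (cv2) and the standard library are available. Lean on these libraries where they do the work, as an engineer would, in place of code of your own. Each camera call takes 0.05 s, during which the arm holds its last target.

## Working session

There is one attempt and no reset: what is moved stays moved. The work goes in short steps, Python scripts to look and compute and a shell command to move; the robot and the scene stay as the last step left them, time stands still between calls to the robot, and variables do not carry over. Pictures are saved under pics/ and viewed, and the job is handed in when it is done.

```bash
ls; mkdir -p pics
python3 - <<'E'
from rig import env
import cv2
o=env.get_obs()
for k in o: print(k,o[k])
for n in ("scene","top"):
    s=env.snapshot(n); cv2.imwrite(f"pics/{n}0.png",s["image"]); print(n,s["K"],s["R"],s["t"])
E
```

```text
pics
time 0.0
joint_pos [ 1.14790587e+00  2.45823076e-01  1.55907436e+00  7.38601427e-06
  1.33868355e+00 -1.74103764e-01]
joint_vel [ 0.00065817  0.00163137 -0.00031842 -0.00024683  0.00102035 -0.00012776]
joint_torque [-3.48748918e-04 -4.29528451e+01 -3.26122963e+01 -2.25497779e-04
  5.50526194e-03 -2.03206855e-05]
ee_pos [0.15980146 0.62945196 0.23014212]
orientation [ 1.24073576e-01  9.92272523e-01 -9.49146402e-04 -2.95802520e-04]
ft_force [0.90141063 1.21983432 0.13742519]
ft_torque [0.0086038  0.05106975 0.03905989]
width 0.9988623182580438
scene [[383.23174886   0.         279.3444196 ]
 [  0.         383.23174886 210.70640078]
 [  0.           0.           1.        ]] [[ 0.81001009  0.58616361 -0.01720109]
 [ 0.43101443 -0.61498899 -0.6603144 ]
 [-0.39763075  0.52744741 -0.75079226]] [-0.42014124 -0.17143612  1.24490771]
top [[518.97310906   0.         267.61074171]
 [  0.         518.97310906 207.07593198]
 [  0.           0.           1.        ]] [[ 0.02387582 -0.99971303 -0.00195004]
 [-0.97590938 -0.0228841  -0.2169728 ]
 [ 0.21686592  0.00708347 -0.9761757 ]] [-0.01957732  0.54389132  1.48844019]
```

View pics/scene0.png

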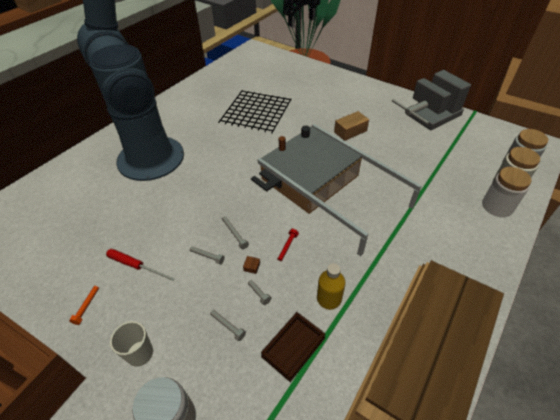

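View pics/top0.png

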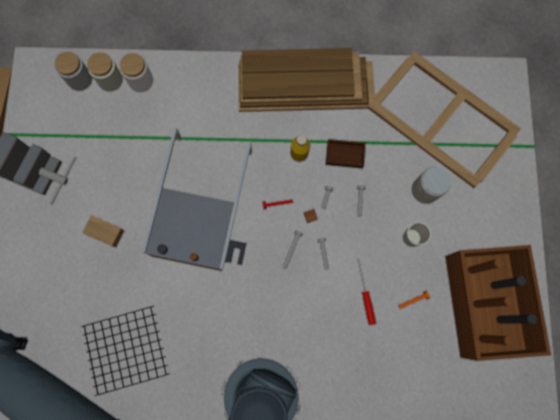

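The scene view shows a box with its shutter at (310,165). The pin head is at (305,131), the knob at (282,143) and the fork at (265,181). In the top view the pin is at (162,249), the knob at (194,257) and the fork at (236,250). The bolt candidates in the top view are:
- **Grey, meant:** (327,196), (361,200), (293,249) and (324,253).
- **Red (278,203) and orange (414,300):** decoys.
- **Screwdriver (366,295):** a bystander.

Next I'll take close crops.

```bash
cat > h.py <<'E'
import numpy as np, cv2
from rig import env
from scipy.spatial.transform import Rotation as Rt
def ray(s,u,v,z):
    d=s["R"].T@np.linalg.inv(s["K"])@np.array([u,v,1.]); c=-s["R"].T@s["t"]
    return c+d*(z-c[2])/d[2]
def proj(s,X):
    p=s["K"]@(s["R"]@np.asarray(X,float)+s["t"]); return p[:2]/p[2]
def crop(img,x0,y0,x1,y1,k,name):
    c=cv2.resize(img[y0:y1,x0:x1],None,fx=k,fy=k,interpolation=cv2.INTER_CUBIC)
    for x in range((x0//20+1)*20,x1,20):
        cv2.line(c,((x-x0)*k,0),((x-x0)*k,6),(0,255,255),1); cv2.putText(c,str(x),((x-x0)*k-10,16),0,.35,(0,255,255),1)
    for y in range((y0//20+1)*20,y1,20):
        cv2.line(c,(0,(y-y0)*k),(6,(y-y0)*k),(0,255,255),1); cv2.putText(c,str(y),(8,(y-y0)*k+4),0,.35,(0,255,255),1)
    cv2.imwrite("pics/"+name+".png",c)
def tcp():
    o=env.get_obs(); return np.array(o["ee_pos"]),Rt.from_quat(o["orientation"]),o
E
python3 - <<'E'
from h import *
t=cv2.imread("pics/top0.png")
crop(t,135,120,265,280,4,"c1"); crop(t,260,170,390,290,6,"c2")
E
```

```text
(no output)
```

View pics/c1.png

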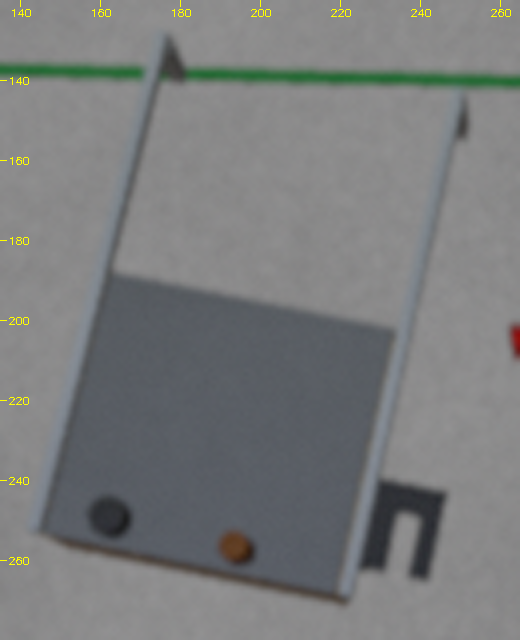

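View pics/c2.png

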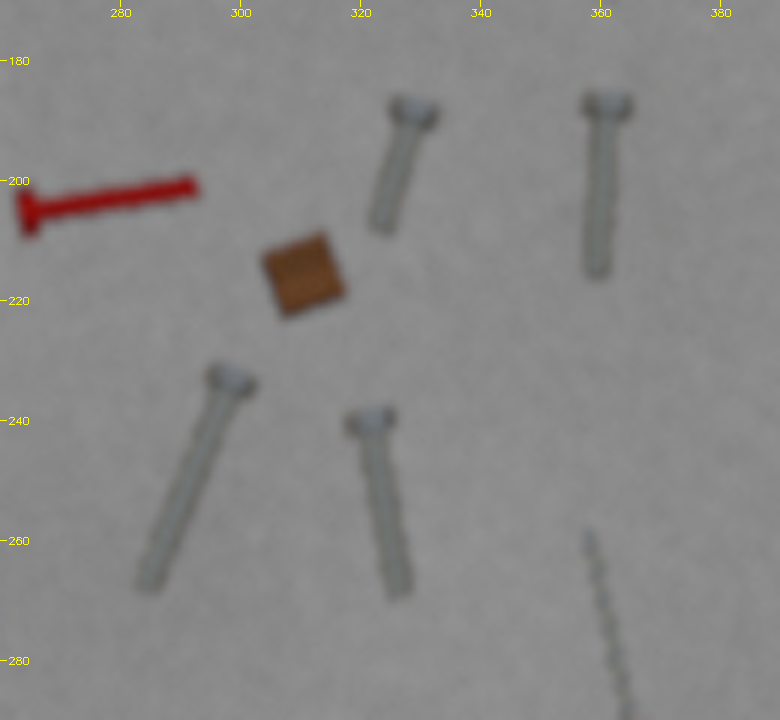

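```bash
cat > fit.py <<'E'
from h import *
from scipy.optimize import least_squares
s=env.snapshot("top")
P=[((-80,60,112),(162.5,249.2)),((-84,-35,124),(194,256.8)),((290,115,86),(177,129.5)),((290,-115,86),(250.5,143.7)),((-75,-169.5,62),(242.2,265)),((-75,-145.5,62),(236,263.5)),((-28.5,-145.5,62),(237.5,248.2))]
def W(p,X):
    X=np.array(X)/1000.; c,sn=np.cos(p[2]),np.sin(p[2])
    return np.array([p[0]+c*X[0]-sn*X[1],p[1]+sn*X[0]+c*X[1],X[2]])
f=lambda p:np.concatenate([proj(s,W(p,X))-u for X,u in P])
r=least_squares(f,[.55,.15,0],loss="soft_l1"); print(r.x,f(r.x).round(1))
for n,X in dict(pin=(-80,60,82),knob=(-84,-35,110),notch=(-37,-145.5,62),mouth=(-75,-145.5,62),short=(10,70,75),med=(10,0,75),long=(10,-70,75)).items(): print(n,W(r.x,X).round(4))
for n,h,t in [("A",(329.5,186.2),(323.7,208.8)),("B",(361.3,185),(359.5,216.2)),("C",(299.7,230.7),(284.7,268.7)),("D",(321.7,238),(326.7,269.7))]:
    a=ray(s,*h,.015);b=ray(s,*t,.009); print(n,a.round(3),b.round(3),"len",np.linalg.norm(a-b).round(4),"mid",((a+b)/2).round(4),"yaw",np.degrees(np.arctan2(a[1]-b[1],a[0]-b[0])).round(1))
p,R,o=tcp(); print(p,R.as_matrix().round(3))
E
python3 fit.py
```

```text
[ 0.4715496   0.21433621 -0.18044029] [-0.1 -0.   0.1  0.  -0.5 -1.4  0.1 -1.1  0.6  0.8 -1.2  0.6  0.7  0.3]
pin [0.4036 0.2877 0.082 ]
knob [0.3826 0.195  0.11  ]
notch [0.409  0.0778 0.062 ]
mouth [0.3717 0.0847 0.062 ]
short [0.4939 0.2814 0.075 ]
med [0.4814 0.2125 0.075 ]
long [0.4688 0.1437 0.075 ]
A [ 0.625 -0.196  0.015] [ 0.554 -0.179  0.009] len 0.0731 mid [ 0.5895 -0.1878  0.012 ] yaw -13.7
B [ 0.631 -0.295  0.015] [ 0.533 -0.289  0.009] len 0.098 mid [ 0.5822 -0.292   0.012 ] yaw -3.5
C [ 0.483 -0.106  0.015] [ 0.367 -0.062  0.009] len 0.1238 mid [ 0.425  -0.0839  0.012 ] yaw -20.6
D [ 0.462 -0.173  0.015] [ 0.367 -0.188  0.009] len 0.0964 mid [ 0.4145 -0.1804  0.012 ] yaw 9.4
[0.15987993 0.62959968 0.23043971] [[-0.969  0.246 -0.001]
 [ 0.246  0.969 -0.001]
 [ 0.    -0.001 -1.   ]]
```

Run:
```python
from h import *
t=cv2.imread("pics/scene0.png")
crop(t,240,110,435,260,4,"c3")
```

```text
(no output)
```

View pics/c3.png

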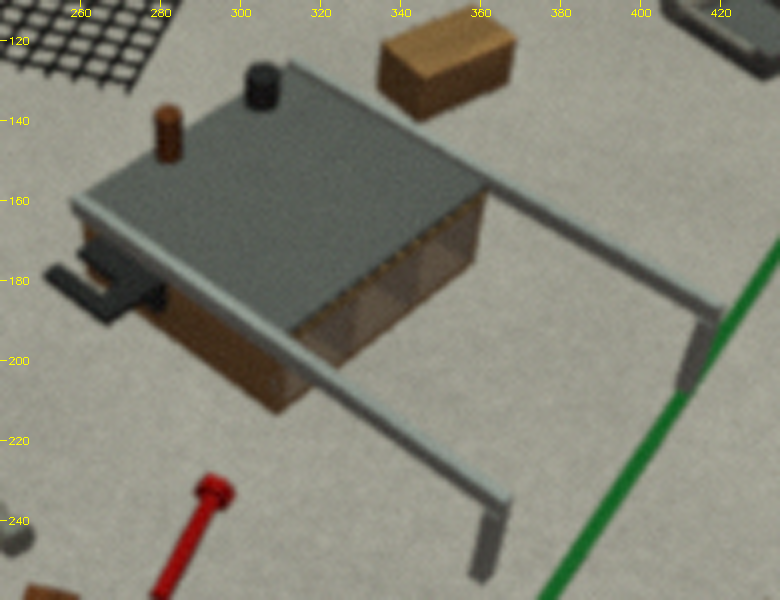

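```bash
cat >> fit.py <<'E'
print("--")
s2=env.snapshot("scene")
P2=[((-80,60,112),(305.5,127.8)),((-84,-35,124),(282,138)),((-75,-169.5,62),(252,177.7)),((290,115,86),(419.5,187)),((290,-115,86),(366,235))]
g=lambda p:np.concatenate([proj(s2,W(p,X))-u for X,u in P2])
print(g(r.x).round(1))
r2=least_squares(lambda p:np.concatenate([f(p),g(p)]),r.x,loss="soft_l1"); print(r2.x,g(r2.x).round(1),f(r2.x).round(1))
for n,X in dict(pin=(-80,60,82),knob=(-84,-35,110),notch=(-37,-145.5,62),short=(10,70,75),med=(10,0,75),long=(10,-70,75)).items(): print(n,W(r2.x,X).round(4))
E
python3 fit.py | sed -n '/--/,$p'
```

```text
--
[-1.7  0.3 -2.   0.3 -3.7  0.6 -0.8  0.1 -1.3  0.4]
[ 0.47299436  0.21586595 -0.1817057 ] [-1.   0.2 -1.2  0.2 -3.   0.5 -0.1  0.1 -0.6  0.3] [-0.7 -0.6 -0.4 -0.5 -0.8 -1.9 -0.3 -1.5  0.1  0.3 -1.8  0.1  0.2 -0.1]
pin [0.4052 0.2893 0.082 ]
knob [0.3841 0.1966 0.11  ]
notch [0.4103 0.0794 0.062 ]
short [0.4955 0.2829 0.075 ]
med [0.4828 0.2141 0.075 ]
long [0.4702 0.1452 0.075 ]
```

```bash
cat > go.py <<'E'
# usage: go.py x y z [toolx_yaw_deg mod180]   (world m)
import sys
from h import *
a=[float(v) for v in sys.argv[1:]]
p,R,o=tcp(); M=R.as_matrix()
d=M.T@(np.array(a[:3])-p)*1000
cur=np.degrees(np.arctan2(M[1,0],M[0,0])); tl=np.degrees(np.arccos(-M[2,2]))
s=f"shift {d.round(1)} |{np.linalg.norm(d):.0f}|"
if len(a)>3:
    dy=(a[3]-cur+90)%180-90; s+=f" roll {-dy:.1f} (alt {-dy+(180 if dy>0 else -180):.1f})"
print(s,"| pos",p.round(4),"toolx yaw",cur.round(1),"tilt",tl.round(2),"q6",o["joint_pos"][5].round(2),"w",round(o["width"]*85.4,1),"F",np.round(o["ft_force"],1),"t",round(o["time"],2))
E
cat > bx.py <<'E'
# box frame mm -> world m
import numpy as np
B=(.4725,.2155,-.181)
def W(x,y,z):
    c,s=np.cos(B[2]),np.sin(B[2]); return np.array([B[0]+(c*x-s*y)/1000,B[1]+(s*x+c*y)/1000,z/1000])
E
python3 -m creep '[[[0,0,0],10,85],[[0,0,0],20,85],[[0,0,0],30,85],[[0,0,0],40,85],[[0,0,0],50,85]]' 40
python3 -m creep '[[[0,0,0],10,70],[[0,0,0],20,70],[[0,0,0],30,70],[[0,0,0],36,70],[[0,0,0],36,70]]'
python3 go.py 0.405 0.2885 0.18 79.6
```

```text
time: 0.88
ee_pos: [0.16, 0.6299, 0.2311]
orientation: [0.534, 0.845, -0.0, 0.0]
ft_force: [0.8, -0.1, -0.6]
width: 0.994
time: 1.5
ee_pos: [0.16, 0.6299, 0.2311]
orientation: [0.767, 0.642, -0.0, 0.0]
ft_force: [0.2, 0.9, -0.5]
width: 0.817
shift [-292.7  301.5   51.2] |423| roll 0.2 (alt -179.8) | pos [0.16   0.6299 0.2311] toolx yaw 79.8 tilt 0.02 q6 1.33 w 69.8 F [ 0.2  0.9 -0.5] t 1.5
```

```bash
python3 -m creep '[[[-146,150,20],0,70],[[-146,150,20],0,70],[[-146,150,20],0,70],[[-293,301,51],0,70],[[-293,301,51],0,70]]'
python3 -m creep '[[[0,0,0],0,70],[[0,0,0],0,70]]'
python3 go.py 0.405 0.2885 0.18 79.6
```

```text
time: 2.12
ee_pos: [0.3413, 0.3757, 0.1959]
orientation: [0.767, 0.642, 0.0, 0.0]
ft_force: [0.7, 0.5, 0.6]
width: 0.819
time: 2.38
ee_pos: [0.3405, 0.3775, 0.1961]
orientation: [0.767, 0.641, 0.0, -0.0]
ft_force: [-0.3, -0.2, 0.8]
width: 0.822
shift [-76.1  79.3  16.1] |111| roll 0.2 (alt -179.8) | pos [0.3405 0.3775 0.1961] toolx yaw 79.8 tilt 0.03 q6 0.79 w 70.2 F [-0.3 -0.2  0.8] t 2.38
```

```bash
python3 -m creep '[[[-76,79,16],0,70],[[-76,79,16],0,70],[[-76,79,16],0,70],[[-76,79,16],0,70],[[-76,79,16],0,70]]'
python3 go.py 0.405 0.2885 0.088 79.6
python3 - <<'E'
from h import *
a=env.snapshot("scene")["image"];b=env.snapshot("top")["image"]
crop(a,250,60,380,210,4,"d1"); crop(b,100,180,260,330,4,"d2")
E
```

```text
time: 3.0
ee_pos: [0.4039, 0.2898, 0.1802]
orientation: [0.767, 0.642, 0.0, -0.0]
ft_force: [-0.5, -0.7, -0.2]
width: 0.819
shift [-1.2  1.3 92.2] |92| roll 0.3 (alt -179.7) | pos [0.4039 0.2898 0.1802] toolx yaw 79.9 tilt 0.03 q6 0.57 w 69.9 F [-0.5 -0.7 -0.2] t 3.0
```

View pics/d1.png

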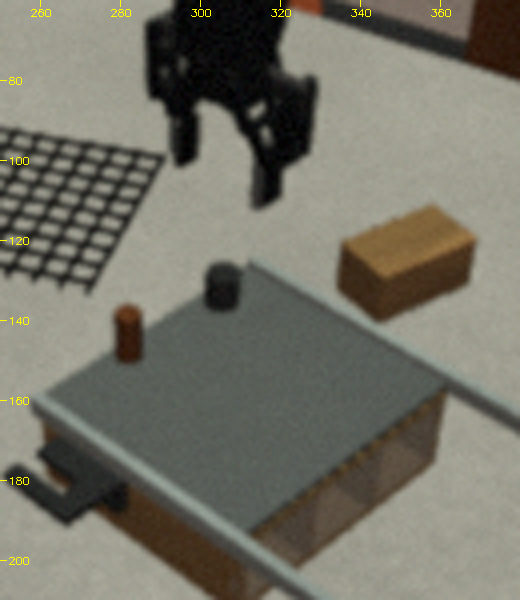

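View pics/d2.png

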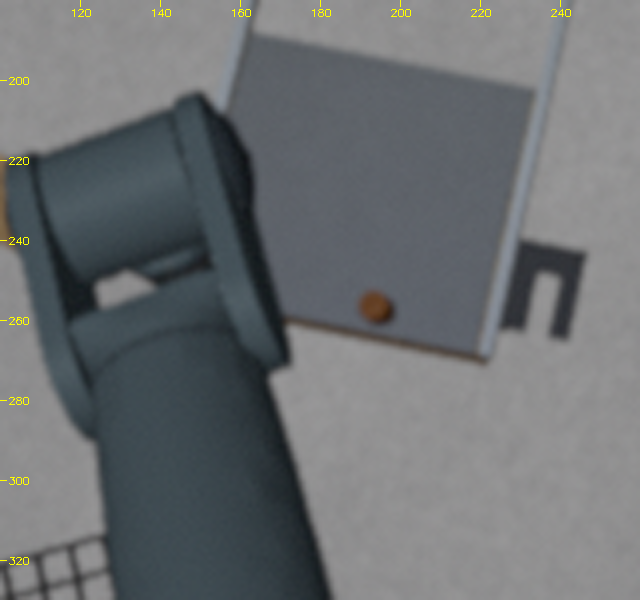

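The scene view shows the open finger tips at (296,101) and (314,110), centred over the pin head at (305,128). The top view is blocked by the arm. Descending now.

```bash
python3 -m creep '[[[0,0,50],0,70],[[-1,1,75],0,70],[[-1,1,92],0,70],[[-1,1,92],0,70],[[-1,1,92],0,70]]'
python3 -m creep '[[[0,0,0],0,10],[[0,0,0],0,10],[[0,0,0],0,10],[[0,0,0],0,10],[[0,0,0],0,10]]' 50
python3 go.py 0.405 0.2885 0.088 79.6
```

```text
time: 3.72
ee_pos: [0.4062, 0.2879, 0.0891]
orientation: [0.767, 0.641, 0.001, 0.0]
ft_force: [0.1, 0.1, 0.5]
width: 0.815
time: 4.35
ee_pos: [0.4059, 0.2875, 0.0887]
orientation: [0.767, 0.641, 0.0, 0.0]
ft_force: [-0.8, -0.6, 5.9]
width: 0.309
shift [ 0.8 -1.   0.7] |1| roll 0.1 (alt -179.9) | pos [0.4059 0.2875 0.0887] toolx yaw 79.7 tilt 0.05 q6 0.57 w 26.4 F [-0.8 -0.6  5.9] t 4.35
```

```bash
python3 -m creep '[[[0,0,-30],0,10],[[0,0,-60],0,10],[[0,0,-90],0,10],[[0,0,-90],0,10],[[0,0,-90],0,10]]' 50
python3 go.py 0.405 0.2885 0.088 79.6
python3 - <<'E'
from h import *
a=env.snapshot("scene")["image"]
crop(a,250,60,380,210,4,"d3")
E
```

```text
time: 4.97
ee_pos: [0.4045, 0.2869, 0.1762]
orientation: [0.767, 0.641, -0.001, -0.0]
ft_force: [-0.2, -0.6, -1.4]
width: 0.308
shift [ 1.7  0.4 88.2] |88| roll 0.1 (alt -179.9) | pos [0.4045 0.2869 0.1762] toolx yaw 79.7 tilt 0.14 q6 0.57 w 26.3 F [-0.2 -0.6 -1.4] t 4.97
```

View pics/d3.png

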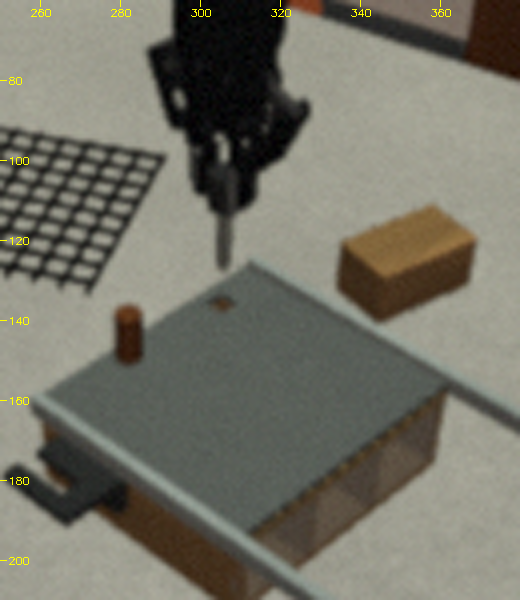

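The pin hangs upright in the gripper with its shank tip at (305.5,126.5), and the bore is now open at (305.5,135.5). I'll overlay the predicted fork outline in both views to refine the notch position.

Run:
```python
from h import *
from bx import W
out=[]
for n,(x0,y0,x1,y1) in dict(scene=(235,155,295,205),top=(215,225,265,275)).items():
    s=env.snapshot(n); k=8
    c=cv2.resize(s["image"][y0:y1,x0:x1],None,fx=k,fy=k,interpolation=cv2.INTER_CUBIC)
    q=lambda X:tuple(int(v) for v in ((proj(s,X)-[x0,y0]+.5)*k))
    pts=[(-75,-169.5),(-75,-154),(-37,-154),(-37,-137),(-75,-137),(-75,-121.5)]
    for i in range(5): cv2.line(c,q(W(*pts[i],62)),q(W(*pts[i+1],62)),(0,0,255),1)
    cv2.line(c,q(W(-75,-169.5,62)),q(W(-20,-169.5,62)),(0,0,255),1)
    cv2.circle(c,q(W(-37,-145.5,62)),3,(0,255,0),-1)
    out.append(cv2.copyMakeBorder(c,0,max(0,400-c.shape[0]),0,0,0)[:400])
cv2.imwrite("pics/fork.png",np.hstack(out)[:,:800])
```

```text
(no output)
```

View pics/fork.png

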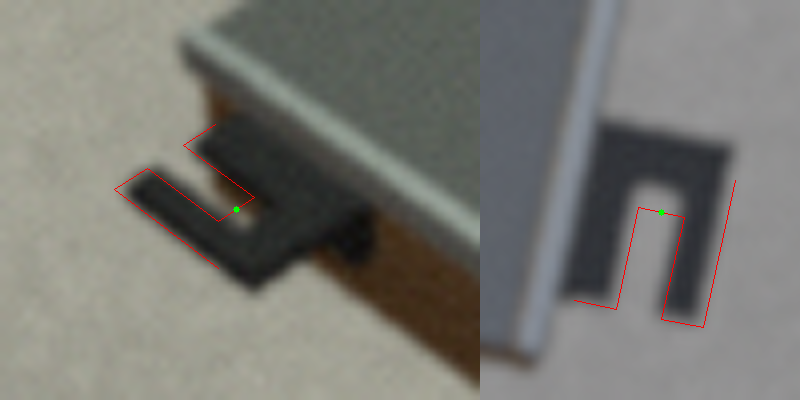

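Run:
```python
from h import *
p,R,o=tcp(); s=env.snapshot("scene")
for dz in (-.058,-.062): print(proj(s,p+[0,0,dz]))
x0,y0,x1,y1=285,85,330,140;k=10
c=cv2.resize(s["image"][y0:y1,x0:x1],None,fx=k,fy=k,interpolation=cv2.INTER_CUBIC)
for dz in (-.06,-.02): cv2.circle(c,tuple(int(v) for v in (proj(s,p+[0,0,dz])-[x0,y0]+.5)*k),3,(0,255,0),-1)
from bx import W
cv2.circle(c,tuple(int(v) for v in (proj(s,W(-80,60,82))-[x0,y0]+.5)*k),3,(0,0,255),-1)
cv2.imwrite("pics/pin1.png",c)
```

```text
[303.93706726 126.66251781]
[303.8957665  127.76236579]
```

View pics/pin1.png

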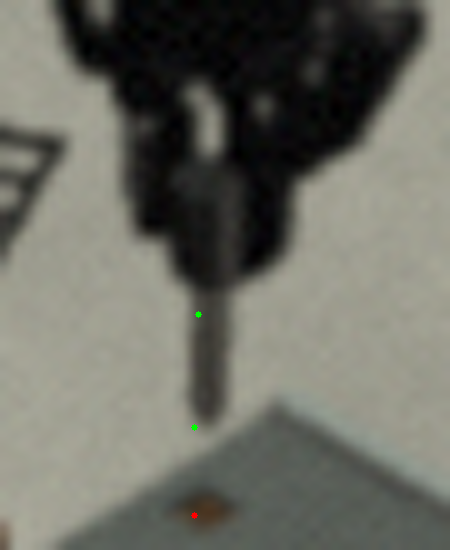

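```bash
python3 go.py 0.3913 0.0816 0.176 79.6
```

```text
shift [-204.5   23.5    0.6] |206| roll 0.1 (alt -179.9) | pos [0.4046 0.287  0.1763] toolx yaw 79.7 tilt 0.16 q6 0.57 w 26.0 F [ 0.3 -0.1 -0.7] t 5.17
```

```bash
python3 -m creep '[[[0,0,-35],0,10],[[-50,6,-35],0,10],[[-100,12,-35],0,10],[[-150,18,-35],0,10],[[-180,21,-35],0,10]]'
python3 go.py 0.3913 0.0816 0.145 79.6
python3 -m creep '[[[-25,3,0],0,10],[[-25,3,0],0,10],[[-25,3,20],0,10],[[-25,3,50],0,10],[[-25,3,50],0,10]]'
python3 go.py 0.3913 0.0816 0.135 79.6
```

```text
time: 5.8
ee_pos: [0.3934, 0.1048, 0.2121]
orientation: [0.768, 0.641, -0.0, -0.0]
ft_force: [0.4, -0.4, -1.4]
width: 0.311
shift [-23.1   2.1  67.1] |71| roll 0.1 (alt -179.9) | pos [0.3934 0.1048 0.2121] toolx yaw 79.7 tilt 0.05 q6 0.16 w 26.6 F [ 0.4 -0.4 -1.4] t 5.8
time: 6.42
ee_pos: [0.3905, 0.0822, 0.1605]
orientation: [0.767, 0.641, -0.002, -0.002]
ft_force: [-0.2, 0.1, -1.5]
width: 0.303
shift [-0.5  1.1 25.4] |25| roll 0.2 (alt -179.8) | pos [0.3905 0.0822 0.1605] toolx yaw 79.8 tilt 0.35 q6 0.1 w 25.9 F [-0.2  0.1 -1.5] t 6.42
```

```bash
python3 -m creep '[[[0,0,20],0,10],[[0,1,25],0,10],[[0,1,25],0,10]]'
python3 go.py 0.3913 0.0816 0.135 79.6
cat > two.py <<'E'
import sys
from h import *
n=sys.argv[1]; k=int(sys.argv[2]); a=[int(v) for v in sys.argv[3:]]
crop(env.snapshot("scene")["image"],a[0],a[1],a[0]+390//k,a[1]+580//k,k,"_a"); crop(env.snapshot("top")["image"],a[2],a[3],a[2]+390//k,a[3]+580//k,k,"_b")
A=cv2.imread("pics/_a.png");Bm=cv2.imread("pics/_b.png"); h=min(len(A),len(Bm))
cv2.imwrite(f"pics/{n}.png",np.hstack([A[:h],Bm[:h]]))
E
python3 two.py e1 6 235 110 195 185
```

```text
time: 6.8
ee_pos: [0.3939, 0.0814, 0.1385]
orientation: [0.767, 0.641, 0.0, 0.0]
ft_force: [-0.2, 0.1, -1.6]
width: 0.303
shift [-0.3 -2.6  3.5] |4| roll 0.2 (alt -179.8) | pos [0.3939 0.0814 0.1385] toolx yaw 79.8 tilt 0.02 q6 0.1 w 25.9 F [-0.2  0.1 -1.6] t 6.8
```

View pics/e1.png

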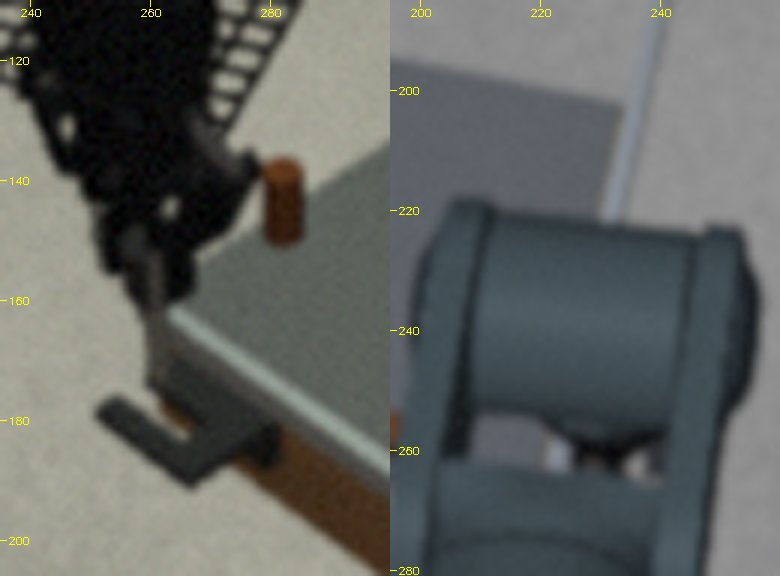

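The shank tip is at (260.8,173.8) in the scene view and should land at about (260.7,177.6) at plate height. The notch midline there is v≈177.4, so it's aligned. I'll lower it gently.

```bash
python3 -m creep '[[[0,0,10],0,10],[[0,0,18],0,10],[[0,0,26],0,10],[[0,0,26],0,10],[[0,0,26],0,10]]'
python3 go.py 0.3913 0.0816 0.135 79.6
python3 two.py e2 6 235 110 195 185
```

```text
time: 7.52
ee_pos: [0.3936, 0.0811, 0.1119]
orientation: [0.767, 0.641, -0.0, -0.0]
ft_force: [-0.8, -0.6, -0.8]
width: 0.31
shift [  0.   -2.3 -23.1] |23| roll 0.1 (alt -179.9) | pos [0.3936 0.0811 0.1119] toolx yaw 79.7 tilt 0.0 q6 0.1 w 26.4 F [-0.8 -0.6 -0.8] t 7.53
```

View pics/e2.png

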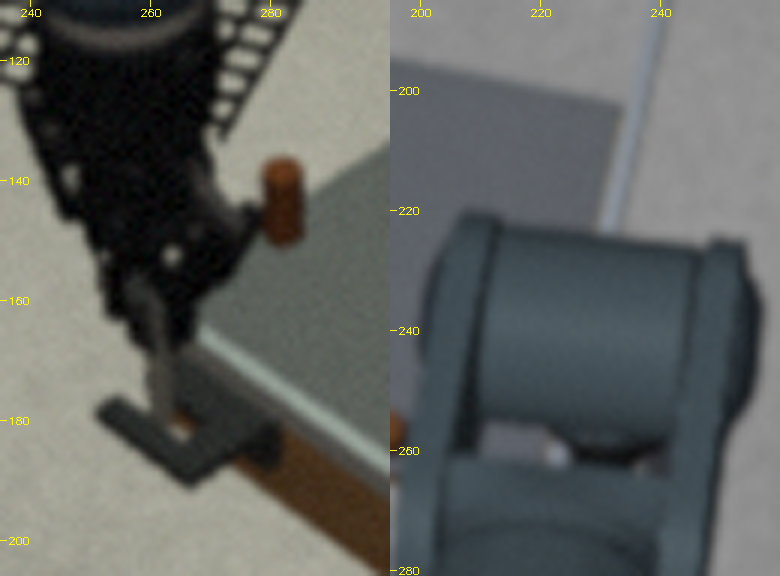

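No contact force, and the shank is now in the notch at about (262,179). Lowering further.

```bash
python3 -m creep '[[[0,0,12],0,10],[[0,0,24],0,10],[[0,0,38],0,10],[[0,0,38],0,10],[[0,0,38],0,10]]'
python3 go.py 0.411 0.078 0.072 79.6
```

```text
time: 8.25
ee_pos: [0.3936, 0.0812, 0.0738]
orientation: [0.767, 0.641, -0.0, -0.0]
ft_force: [0.1, -0.9, -1.2]
width: 0.305
shift [-0.  17.7  1.8] |18| roll 0.1 (alt -179.9) | pos [0.3936 0.0812 0.0738] toolx yaw 79.7 tilt 0.01 q6 0.1 w 26.1 F [ 0.1 -0.9 -1.2] t 8.25
```

```bash
python3 -m creep '[[[0,6,0],0,10],[[0,12,0],0,10],[[0,16,1],0,10],[[0,16,1],0,10]]'
python3 -m creep '[[[0,2,0],0,10],[[0,3,0],0,10],[[0,3,0],0,10]]'
python3 go.py 0.411 0.078 0.0687 79.6
python3 two.py e3 6 235 110 195 185
```

```text
time: 8.75
ee_pos: [0.4096, 0.0782, 0.0729]
orientation: [0.768, 0.641, -0.0, -0.0]
ft_force: [0.3, -0.6, -1.1]
width: 0.305
time: 9.12
ee_pos: [0.4114, 0.0779, 0.0726]
orientation: [0.767, 0.641, -0.001, -0.001]
ft_force: [-3.7, 0.7, 0.7]
width: 0.308
shift [ 0.  -0.4  3.9] |4| roll 0.2 (alt -179.8) | pos [0.4114 0.0779 0.0726] toolx yaw 79.8 tilt 0.12 q6 0.09 w 26.3 F [-3.7  0.7  0.7] t 9.12
```

View pics/e3.png

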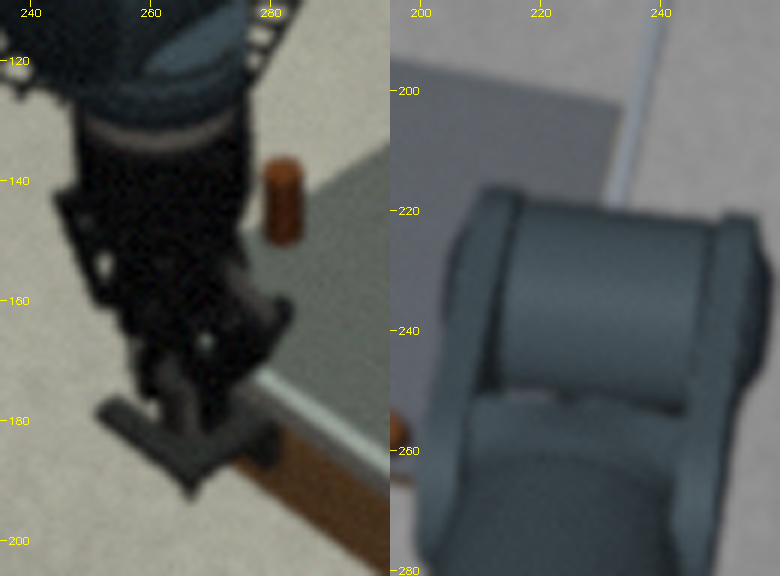

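The −3.7 N contact at x=0.411 means the pin is home. I'll back off slightly, lower it to seat and release.

```bash
python3 -m creep '[[[0,-1.5,2],0,10],[[0,-1.5,3.5],0,10],[[0,-1.5,4],0,10],[[0,-1.5,4],0,10]]'
python3 -m creep '[[[0,0,0],0,60],[[0,0,0],0,60],[[0,0,0],0,60],[[0,0,0],0,60],[[0,0,0],0,60]]'
python3 -m creep '[[[0,0,-30],0,60],[[0,0,-60],0,60],[[0,0,-100],0,60],[[0,0,-120],0,60],[[0,0,-120],0,60]]'
python3 go.py 0.3835 0.1958 0.092 79.6
python3 two.py e4 6 235 110 195 185
```

```text
time: 9.72
ee_pos: [0.411, 0.078, 0.069]
orientation: [0.767, 0.641, 0.0, 0.0]
ft_force: [-0.0, -0.1, -0.5]
width: 0.308
time: 10.35
ee_pos: [0.4108, 0.078, 0.0689]
orientation: [0.767, 0.641, 0.0, 0.0]
ft_force: [-0.6, 0.5, -0.4]
width: 0.702
time: 10.98
ee_pos: [0.4118, 0.078, 0.1905]
orientation: [0.767, 0.641, 0.001, 0.001]
ft_force: [-0.1, -0.5, -0.3]
width: 0.706
shift [110.9 -49.3  98.3] |156| roll 0.1 (alt -179.9) | pos [0.4118 0.078  0.1905] toolx yaw 79.7 tilt 0.23 q6 0.09 w 60.3 F [-0.1 -0.5 -0.3] t 10.97
```

View pics/e4.png

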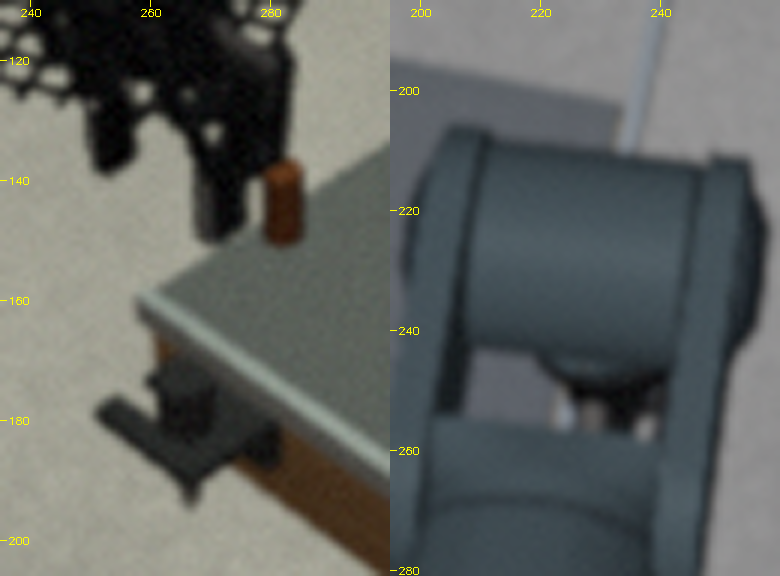

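The pin is parked upright with its head at (266,177), its shank showing below the fork at (267,193), and the gripper clear. Next is the knob.

```bash
sed -i 's/^B=.*/B=(.4737,.215,-.181)/' bx.py; python3 -m creep '[[[55,-24,0],0,60],[[110,-49,0],0,60],[[111,-48,20],0,60],[[111,-48,20],0,60],[[111,-48,20],0,60]]'
python3 -c "
from bx import W; print(W(-84,-35,110),W(106,-35,110))"
python3 go.py 0.3848 0.1957 0.092 79.6
python3 two.py f1 6 245 100 165 200
```

```text
time: 11.7
ee_pos: [0.3831, 0.1953, 0.1684]
orientation: [0.768, 0.641, -0.001, -0.0]
ft_force: [0.1, -1.1, -0.5]
width: 0.705
[0.38477174 0.19569287 0.11      ] [0.57166794 0.16149034 0.11      ]
shift [ 0.7  1.7 76.4] |76| roll 0.1 (alt -179.9) | pos [0.3831 0.1953 0.1684] toolx yaw 79.7 tilt 0.07 q6 0.39 w 60.2 F [ 0.1 -1.1 -0.5] t 11.7
```

View pics/f1.png

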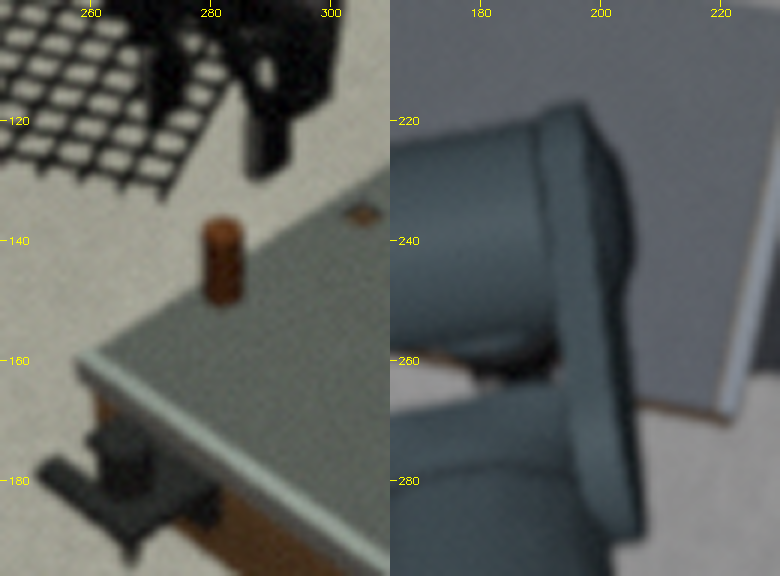

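The fingers at (273,120) and (289,129) straddle the knob at (282,138). Descending to grip it.

```bash
python3 -m creep '[[[1,1,40],0,60],[[1,1,70],0,60],[[1,1,75],0,60],[[1,1,75],0,60]]'
python3 -m creep '[[[0,0,0],0,5],[[0,0,0],0,5],[[0,0,0],0,5],[[0,0,0],0,5],[[0,0,0],0,5]]' 40
python3 go.py 0.5717 0.1615 0.092 79.6
```

```text
time: 12.3
ee_pos: [0.3852, 0.1964, 0.0947]
orientation: [0.768, 0.641, 0.0, 0.0]
ft_force: [0.6, -0.5, -1.2]
width: 0.702
time: 12.92
ee_pos: [0.3852, 0.1968, 0.0951]
orientation: [0.767, 0.641, 0.001, 0.0]
ft_force: [-2.3, -0.3, 6.3]
width: 0.243
shift [ -1.5 189.8   3.4] |190| roll 0.2 (alt -179.8) | pos [0.3852 0.1968 0.0951] toolx yaw 79.8 tilt 0.09 q6 0.39 w 20.8 F [-2.3 -0.3  6.3] t 12.93
```

```bash
python3 -m creep '[[[0,20,0],0,5],[[0,45,0],0,5],[[0,70,0],0,5],[[0,95,0],0,5],[[0,95,0],0,5]]'
python3 -m creep '[[[0,25,0],0,5],[[0,50,0],0,5],[[0,75,0],0,5],[[0,90,0],0,5],[[0,92,0],0,5]]'
python3 go.py 0.5717 0.1615 0.092 79.6
```

```text
time: 13.55
ee_pos: [0.4803, 0.1797, 0.0951]
orientation: [0.768, 0.641, 0.002, 0.001]
ft_force: [2.7, 0.5, 5.5]
width: 0.243
time: 14.18
ee_pos: [0.569, 0.1636, 0.0951]
orientation: [0.767, 0.641, 0.001, 0.0]
ft_force: [-2.6, -0.1, 8.1]
width: 0.238
shift [-1.6  3.   3.1] |5| roll 0.1 (alt -179.9) | pos [0.569  0.1636 0.0951] toolx yaw 79.7 tilt 0.08 q6 0.27 w 20.3 F [-2.6 -0.1  8.1] t 14.18
```

```bash
python3 -m creep '[[[0,3,0],0,5],[[0,4,0],0,5],[[0,4,0],0,5],[[0,4,0],0,5]]'
python3 go.py 0.5717 0.1615 0.092 79.6
python3 -m creep '[[[0,-1,0],0,40],[[0,-1,0],0,55],[[0,-1,0],0,55],[[0,-1,0],0,55],[[0,-1,0],0,55]]'
python3 -m creep '[[[0,0,-30],0,55],[[0,0,-70],0,55],[[0,0,-110],0,55],[[0,0,-110],0,55]]'
python3 two.py g1 3 250 60 145 120;  python3 go.py 0.425 -0.0839 0.15 -20.6
```

```text
time: 14.68
ee_pos: [0.5708, 0.1633, 0.0951]
orientation: [0.767, 0.641, -0.001, -0.001]
ft_force: [-6.3, 0.5, 11.1]
width: 0.245
shift [-1.6  1.2  3.1] |4| roll 0.2 (alt -179.8) | pos [0.5708 0.1633 0.0951] toolx yaw 79.8 tilt 0.13 q6 0.27 w 20.9 F [-6.3  0.5 11.1] t 14.68
time: 15.3
ee_pos: [0.5714, 0.1627, 0.0937]
orientation: [0.768, 0.641, -0.0, -0.0]
ft_force: [-0.5, -0.4, -0.8]
width: 0.641
time: 15.8
ee_pos: [0.5738, 0.163, 0.2084]
orientation: [0.767, 0.641, 0.003, 0.002]
ft_force: [-0.4, 0.0, 0.4]
width: 0.641
shift [-268.8 -100.1   53.8] |292| roll -79.7 (alt 100.3) | pos [0.5713 0.1628 0.2038] toolx yaw 79.7 tilt 0.01 q6 0.27 w 55.2 F [ 0.8  0.3 -0. ] t 15.9
```

View pics/g1.png

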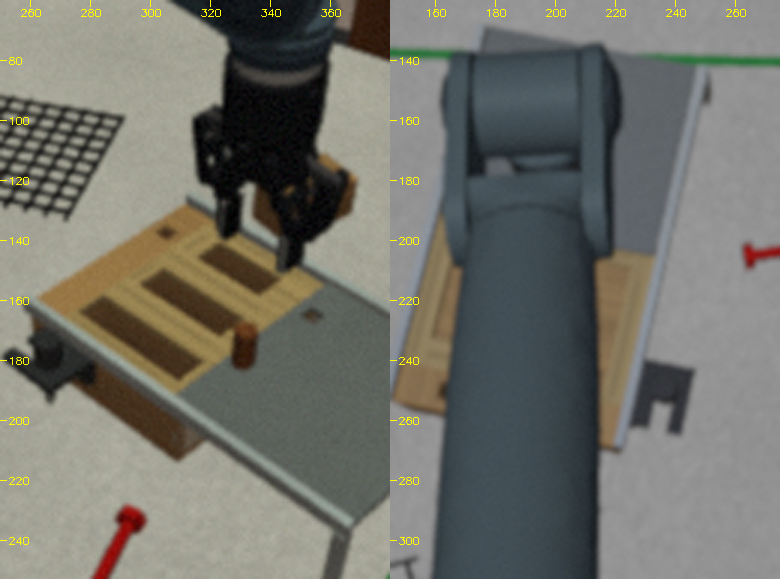

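The shutter is fully open. All three slots are clear in the scene view: short (240/3 → 330,150), medium (313,160) and long (295,173). The knob is at (331,175). Before the first bolt I'll roll, move right and check the bolts again.

```bash
python3 -m creep '[[[-50,-20,0],-10,50],[[-100,-40,0],-20,50],[[-150,-60,0],-30,50],[[-200,-80,0],-40,50],[[-200,-80,0],-50,50]]'
python3 -m creep '[[[0,0,0],-10,50],[[0,0,0],-20,50],[[0,0,0],-30,50],[[0,0,0],-30,50]]'
python3 go.py 0.433 -0.087 0.12 -20.6
python3 - <<'E'
from h import *
crop(env.snapshot("top")["image"],260,170,390,290,6,"c4")
crop(env.snapshot("scene")["image"],180,200,300,350,4,"c5")
E
```

```text
time: 16.52
ee_pos: [0.4548, -0.0216, 0.2019]
orientation: [0.424, 0.906, -0.0, -0.002]
ft_force: [-0.6, -1.0, -0.3]
width: 0.582
time: 17.02
ee_pos: [0.4561, -0.0196, 0.2023]
orientation: [0.177, 0.984, 0.0, -0.002]
ft_force: [-0.6, -0.5, 0.6]
width: 0.584
shift [ -2.  -71.3  82.3] |109| roll 0.2 (alt -179.8) | pos [ 0.4561 -0.0196  0.2023] toolx yaw 159.6 tilt 0.18 q6 -1.51 w 49.9 F [-0.6 -0.5  0.6] t 17.02
```

View pics/c4.png

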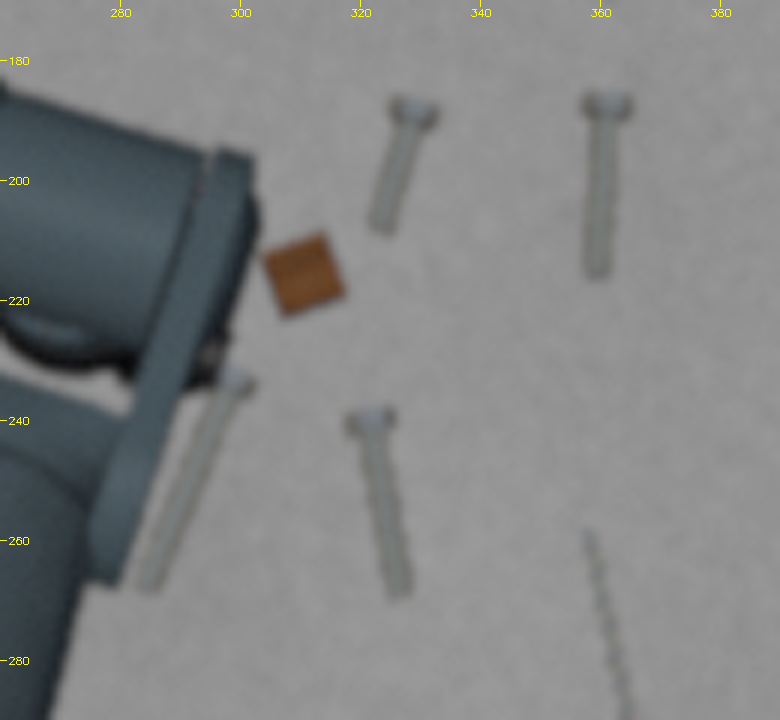

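View pics/c5.png

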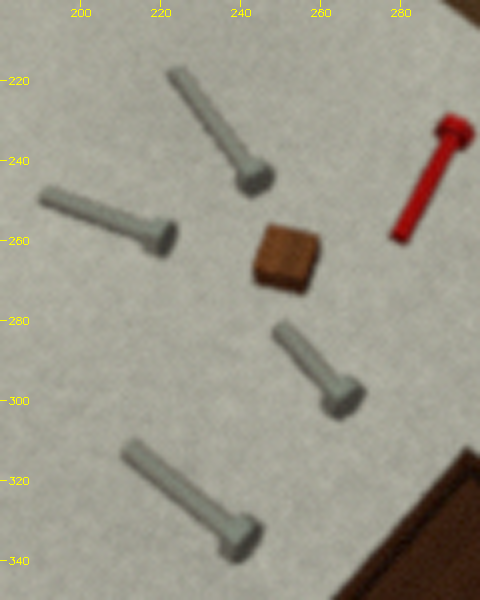

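The bolts haven't moved; bolt C (120 mm) runs from (299,231) to (285,269) in the top view. Descending on C.

```bash
python3 go.py 0.4354 -0.0867 0.05 -20.6;python3 -m creep '[[[-4,-36,30],0,50],[[-4,-72,80],0,50],[[-4,-72,140],0,50],[[-4,-72,152],0,50],[[-4,-72,152],0,50]]'
python3 go.py 0.4354 -0.0867 0.004 -20.6
python3 two.py g2 6 200 180 250 190
```

```text
shift [ -3.9 -70.2 152.8] |168| roll 0.2 (alt -179.8) | pos [ 0.4565 -0.0196  0.2028] toolx yaw 159.6 tilt 0.12 q6 -1.51 w 50.0 F [ 0.3 -1.4  0.5] t 17.12
time: 17.75
ee_pos: [0.4361, -0.0885, 0.0521]
orientation: [0.176, 0.984, 0.0, -0.0]
ft_force: [0.4, -0.6, 0.1]
width: 0.586
shift [ 1.2  1.5 48.1] |48| roll 0.3 (alt -179.7) | pos [ 0.4361 -0.0885  0.0521] toolx yaw 159.7 tilt 0.04 q6 -1.67 w 50.0 F [ 0.4 -0.6  0.1] t 17.75
```

View pics/g2.png

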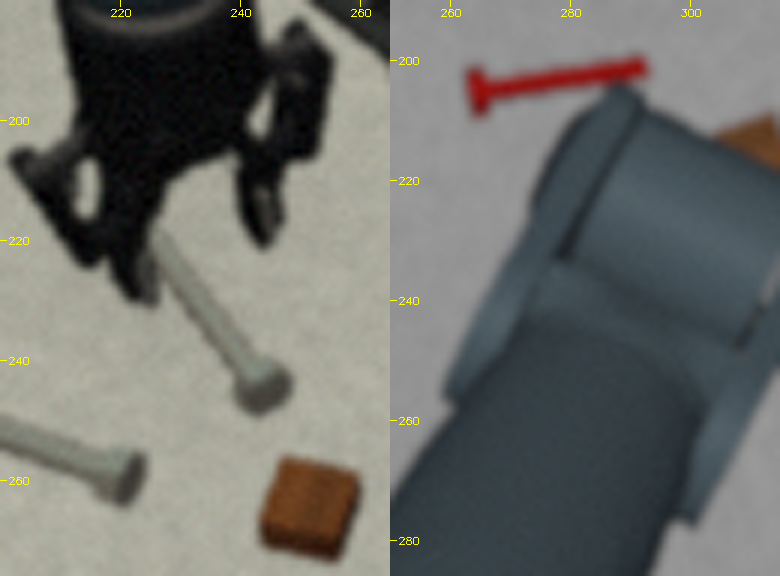

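The finger tips at (223,230) and (244,220) straddle the shank. Going down and closing.

```bash
python3 -m creep '[[[1,1,25],0,50],[[1,1,42],0,50],[[1,1,47],0,50],[[1,1,47],0,50]]'
python3 -m creep '[[[0,0,0],0,2],[[0,0,0],0,2],[[0,0,0],0,2],[[0,0,0],0,2],[[0,0,0],0,2]]' 60
python3 -m creep '[[[0,0,-20],0,2],[[0,0,-60],0,2],[[0,0,-110],0,2],[[0,0,-150],0,2],[[0,0,-150],0,2]]'
python3 -c "
from bx import W; print(W(10,-70,75))"
python3 go.py 0.4709 0.1441 0.15 -10.4
python3 two.py g3 6 200 160 250 190
```

```text
time: 18.35
ee_pos: [0.4364, -0.0877, 0.0062]
orientation: [0.176, 0.984, -0.0, 0.001]
ft_force: [0.4, -0.2, 0.0]
width: 0.582
time: 18.98
ee_pos: [0.436, -0.0877, 0.0057]
orientation: [0.176, 0.984, -0.0, 0.001]
ft_force: [-1.1, 1.6, 6.6]
width: 0.137
time: 19.6
ee_pos: [0.4373, -0.0884, 0.1581]
orientation: [0.176, 0.984, -0.001, 0.004]
ft_force: [-0.4, 0.1, -2.1]
width: 0.134
[0.47093571 0.14434337 0.075     ]
shift [ 49.  229.7   7.5] |235| roll -9.9 (alt 170.1) | pos [ 0.4373 -0.0884  0.1581] toolx yaw 159.7 tilt 0.42 q6 -1.67 w 11.5 F [-0.4  0.1 -2.1] t 19.6
```

View pics/g3.png

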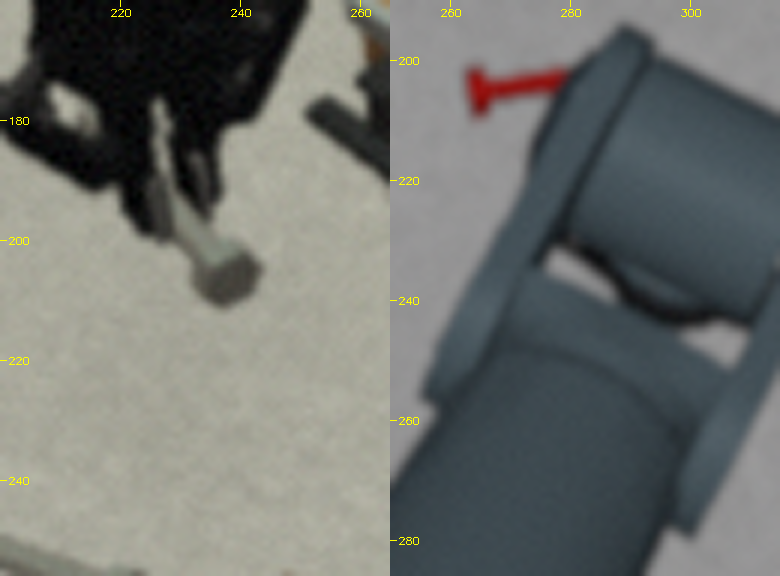

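```bash
cat > held.py <<'E'
# held.py L off crop(x0 y0) : overlay predicted held bolt (grip off mm toward head from mid), bolt h above TCP = 6mm, tilt 0
import sys
from h import *
L,off,x0,y0=[float(v) for v in sys.argv[1:5]]; sg=-1 if len(sys.argv)<6 else float(sys.argv[5]); x0,y0=int(x0),int(y0)
p,R,o=tcp(); ax=R.as_matrix()[:,0]*sg
s=env.snapshot("scene"); k=8
c=cv2.resize(s["image"][y0:y0+75,x0:x0+90],None,fx=k,fy=k,interpolation=cv2.INTER_CUBIC)
for d in (-L/2-off,-off,0,L/2-off-11,L/2-off):
    q=proj(s,p+np.array([0,0,.006])+ax*d/1000); print(round(d),q.round(1)); cv2.circle(c,tuple(int(v) for v in (q-[x0,y0]+.5)*k),3,(0,255,0),-1)
cv2.imwrite("pics/held.png",c)
E
python3 held.py 120 9 195 160
```

```text
-69 [214.3 178.7]
-9 [226.  193.2]
0 [227.8 195.4]
40 [236.1 205.8]
51 [238.5 208.7]
```

View pics/held.png

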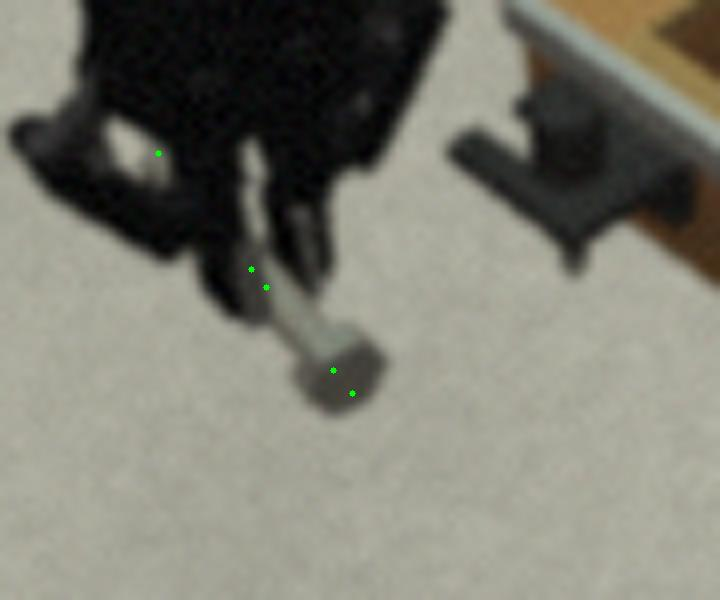

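Run:
```python
from h import *
s=env.snapshot("scene"); t=env.snapshot("top")
# c5 crops (4x,origin 180,200): head end-face centre, tail end
for n,h,tl,L in [("C",(258,183),(174,70),120),("D",(163,239),(44,195),95),("A",(347,400),(279,325),70),("B",(245,540),(127,447),95)]:
    a=ray(s,h[0]/4+180-1,h[1]/4+200,.012); b=ray(s,tl[0]/4+180-1,tl[1]/4+200,.008)
    print(n,((a+b)/2).round(4),"len",np.linalg.norm(a-b).round(4),"yaw",np.degrees(np.arctan2(a[1]-b[1],a[0]-b[0])).round(1))
```

```text
C [ 0.4236 -0.0816  0.01  ] len 0.1193 yaw -21.2
D [ 0.4138 -0.1799  0.01  ] len 0.09 yaw 11.1
A [ 0.5874 -0.1845  0.01  ] len 0.0677 yaw -15.2
B [ 0.5798 -0.2902  0.01  ] len 0.0918 yaw -2.7
```

```bash
python3 -m creep '[[[0,0,0],-10,2],[[0,0,0],-10,2]]'
python3 go.py 0.4837 0.142 0.15 -10.4
```

```text
time: 20.1
ee_pos: [0.4345, -0.0871, 0.1534]
orientation: [0.09, 0.996, 0.0, -0.001]
ft_force: [-0.4, 0.1, -0.9]
width: 0.134
shift [ -7.2 234.2   3.6] |234| roll 0.0 (alt -180.0) | pos [ 0.4345 -0.0871  0.1534] toolx yaw 169.6 tilt 0.17 q6 -1.84 w 11.4 F [-0.4  0.1 -0.9] t 20.1
```

```bash
python3 -m creep '[[[0,50,0],0,2],[[0,110,0],0,2],[[-7,170,0],0,2],[[-7,215,0],0,2],[[-7,234,0],0,2]]'
python3 -m creep '[[[0,0,0],0,2],[[0,0,0],0,2],[[0,0,0],0,2]]'
python3 go.py 0.4837 0.142 0.11 -10.4
```

```text
time: 20.72
ee_pos: [0.4834, 0.1438, 0.1539]
orientation: [0.09, 0.996, -0.0, -0.001]
ft_force: [0.0, -1.0, -1.2]
width: 0.131
time: 21.1
ee_pos: [0.4837, 0.1407, 0.1547]
orientation: [0.09, 0.996, -0.0, -0.0]
ft_force: [0.5, 0.5, -0.6]
width: 0.135
shift [ 0.2  1.3 44.7] |45| roll 0.0 (alt -180.0) | pos [0.4837 0.1407 0.1547] toolx yaw 169.6 tilt 0.02 q6 -1.33 w 11.5 F [ 0.5  0.5 -0.6] t 21.1
```

```bash
python3 -m creep '[[[0,0,25],0,2],[[0,1,50],0,2],[[0,1,54],0,2],[[0,1,54],0,2]]'
python3 go.py 0.4837 0.142 0.1 -10.4
cat > over.py <<'E'
# over.py xbox0 y L off sg: slot outline (red, deck) from box model, bolt centre line pred (green), scene cam with +1px bias
import sys
from h import *
from bx import W
yb,SL,L,off=[float(v) for v in sys.argv[1:5]]
p,R,o=tcp(); ax=R.as_matrix()[:,0]*-1
s=env.snapshot("scene"); k=8; x0,y0=int(sys.argv[5]),int(sys.argv[6])
c=cv2.resize(s["image"][y0:y0+75,x0:x0+95],None,fx=k,fy=k,interpolation=cv2.INTER_CUBIC)
q=lambda X:tuple(int(v) for v in (proj(s,X)+[1,0]-[x0,y0]+.5)*k)
P=[(10+a*SL/2,yb+b*18) for a,b in ((1,1),(1,-1),(-1,-1),(-1,1),(1,1))]
for i in range(4): cv2.line(c,q(W(*P[i],75)),q(W(*P[i+1],75)),(0,0,255),1)
for d in (-L/2-off,0,L/2-off): cv2.circle(c,q(p+np.array([0,0,.005])+ax*d/1000),3,(0,255,0),-1)
cv2.imwrite("pics/over.png",c)
E
python3 over.py -70 132 120 13 255 120
```

```text
time: 21.6
ee_pos: [0.4843, 0.1422, 0.1013]
orientation: [0.09, 0.996, 0.0, 0.0]
ft_force: [-0.0, -0.5, -1.3]
width: 0.131
shift [ 0.6 -0.3  1.3] |1| roll 0.1 (alt -179.9) | pos [0.4843 0.1422 0.1013] toolx yaw 169.7 tilt 0.02 q6 -1.33 w 11.2 F [-0.  -0.5 -1.3] t 21.6
```

View pics/over.png

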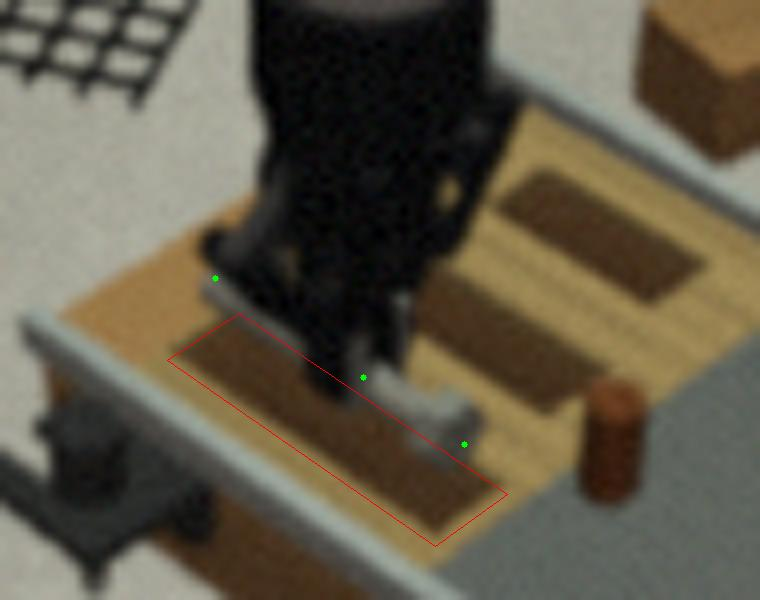

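Run:
```python
from h import *
from bx import W
s=env.snapshot("scene");k=8;x0,y0=255,120
c=cv2.resize(s["image"][y0:y0+75,x0:x0+95],None,fx=k,fy=k,interpolation=cv2.INTER_CUBIC)
for b,col in ((0,(255,0,0)),(1,(0,0,255))):
  q=lambda X:tuple(int(v) for v in (proj(s,X)+[b,0]-[x0,y0]+.5)*k)
  for yb,SL in ((70,82),(0,107),(-70,132)):
    P=[(10+a*SL/2,yb+e*18) for a,e in ((1,1),(1,-1),(-1,-1),(-1,1),(1,1))]
    for i in range(4): cv2.line(c,q(W(*P[i],75)),q(W(*P[i+1],75)),col,1)
  for i in (-1,1): cv2.line(c,q(W(-100,i*115,86)),q(W(200,i*115,86)),col,1)
cv2.imwrite("pics/over2.png",c)
```

```text
(no output)
```

View pics/over2.png

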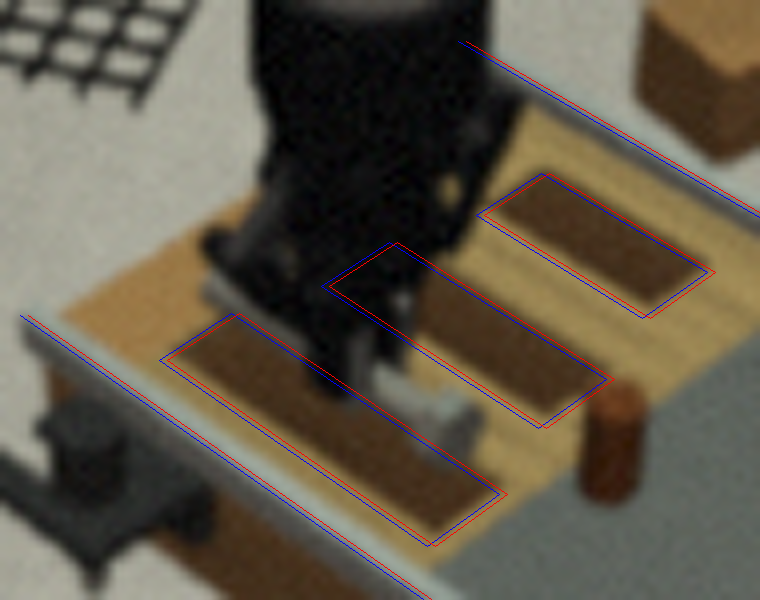

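Compared with the model, the slots and the held bolt both sit about 1 px high in the scene view, so they agree with each other. The head end face is at about (313,174). Lowering to just above the deck and releasing.

```bash
python3 -m creep '[[[0,0,10],0,2],[[0,0,19],0,2],[[0,0,20],0,2],[[0,0,20],0,2]]'
python3 go.py 0.4837 0.142 0.08 -10.4
python3 over.py -70 132 120 13 255 120
```

```text
time: 22.2
ee_pos: [0.4839, 0.1426, 0.0807]
orientation: [0.089, 0.996, -0.0, -0.0]
ft_force: [0.1, -0.7, -2.2]
width: 0.129
shift [ 0.1 -0.6  0.7] |1| roll 0.1 (alt -179.9) | pos [0.4839 0.1426 0.0807] toolx yaw 169.7 tilt 0.02 q6 -1.33 w 11.0 F [ 0.1 -0.7 -2.2] t 22.2
```

View pics/over.png

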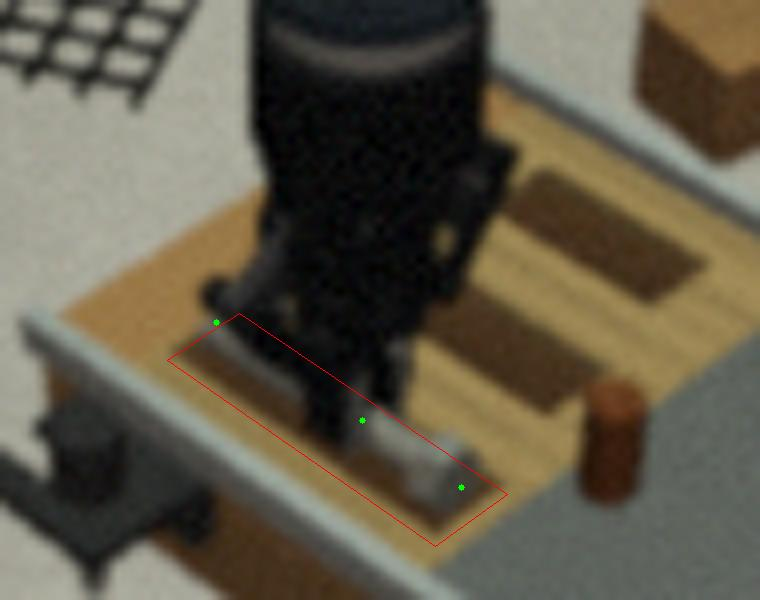

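```bash
python3 -m creep '[[[0,0,0],0,30],[[0,0,0],0,30],[[0,0,0],0,30],[[0,0,0],0,30]]'
python3 -m creep '[[[0,0,-30],0,30],[[0,0,-70],0,30],[[0,0,-100],0,30],[[0,0,-100],0,30]]'
python3 over.py -70 132 120 13 255 120
```

```text
time: 22.75
ee_pos: [0.4841, 0.1426, 0.081]
orientation: [0.089, 0.996, 0.0, 0.0]
ft_force: [-0.8, -0.6, 0.7]
width: 0.352
time: 23.25
ee_pos: [0.4858, 0.1427, 0.1836]
orientation: [0.089, 0.996, 0.0, 0.003]
ft_force: [-0.3, 0.0, -0.0]
width: 0.353
```

View pics/over.png

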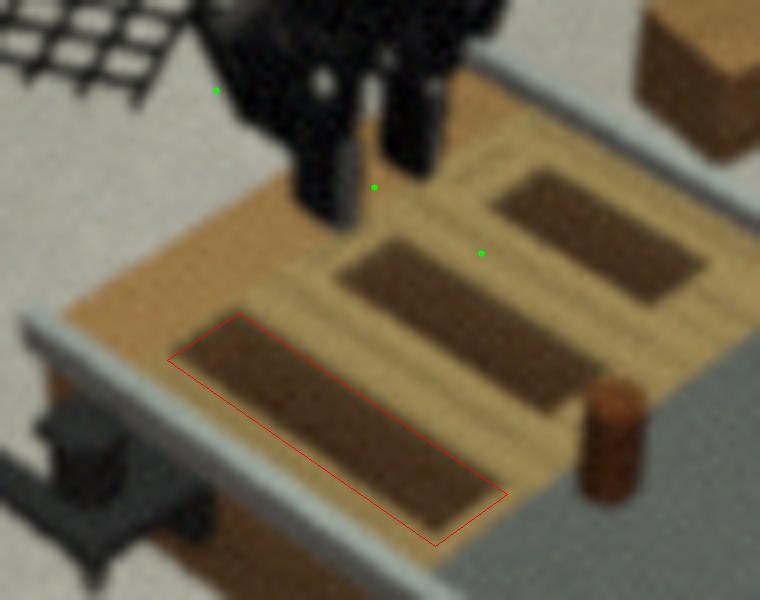

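Bolt C dropped through: the long slot is empty at deck level and nothing lies on the deck. Bolt D is next.

```bash
python3 go.py 0.423 -0.178 0.19 10
```

```text
shift [   3.4 -326.4   -8.6] |327| roll -20.3 (alt 159.7) | pos [0.4845 0.1426 0.1815] toolx yaw 169.7 tilt 0.12 q6 -1.33 w 29.7 F [ 0.4  0.1 -0.4] t 23.3
```

```bash
python3 -m creep '[[[3,-62,0],-5,50],[[3,-124,0],-10,50],[[3,-186,0],-15,50],[[3,-248,0],-20,50],[[3,-310,0],-20,50]]'
python3 -m creep '[[[0,0,0],0,50],[[0,0,0],0,50]]'
python3 go.py 0.423 -0.178 0.06 10
python3 two.py h1 4 180 190 290 170
```

```text
time: 23.92
ee_pos: [0.4243, -0.1632, 0.179]
orientation: [-0.085, 0.996, 0.001, -0.001]
ft_force: [1.0, -0.8, -1.2]
width: 0.586
time: 24.18
ee_pos: [0.425, -0.1613, 0.1793]
orientation: [-0.085, 0.996, 0.001, -0.001]
ft_force: [0.2, 0.2, -1.2]
width: 0.587
shift [  4.6 -16.4 119.2] |120| roll -0.3 (alt 179.7) | pos [ 0.425  -0.1613  0.1793] toolx yaw -170.3 tilt 0.18 q6 -2.35 w 50.2 F [ 0.2  0.2 -1.2] t 24.18
```

View pics/h1.png

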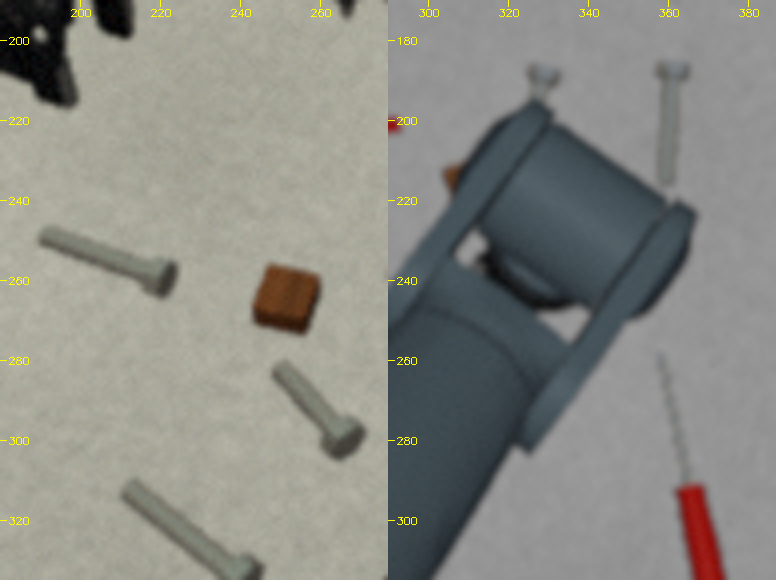

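The remaining three bolts haven't moved. Descending on D.

```bash
python3 -m creep '[[[5,-16,50],0,50],[[5,-17,100],0,50],[[5,-17,130],0,50],[[5,-17,130],0,50]]'
python3 go.py 0.4225 -0.1785 0.006 10
python3 two.py h2 6 180 190 290 170
```

```text
time: 24.78
ee_pos: [0.4222, -0.1768, 0.0485]
orientation: [-0.086, 0.996, 0.002, -0.002]
ft_force: [0.1, -0.6, 0.6]
width: 0.585
shift [-0.2 -1.9 42.4] |42| roll -0.1 (alt 179.9) | pos [ 0.4222 -0.1768  0.0485] toolx yaw -170.1 tilt 0.37 q6 -2.39 w 49.9 F [ 0.1 -0.6  0.6] t 24.77
```

View pics/h2.png

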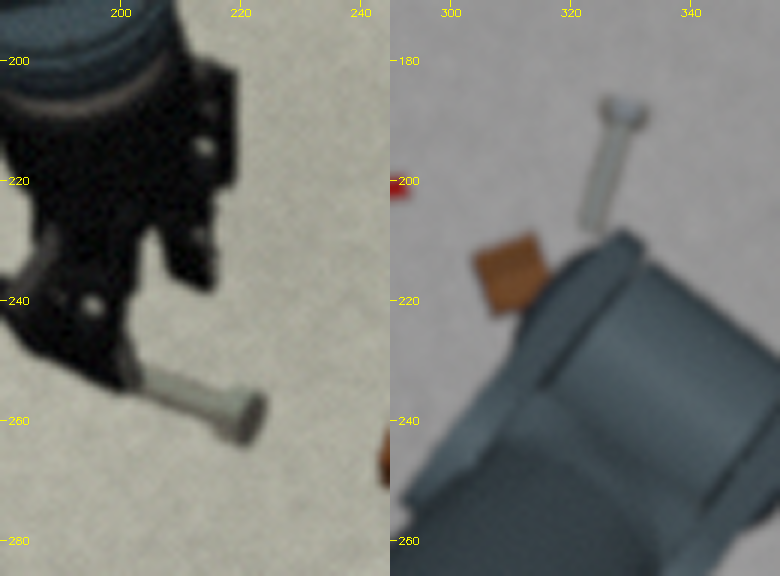

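The fingers straddle D's shank, with tips at (201,254) and (214,238). Closing.

```bash
python3 -m creep '[[[0,-1,25],0,50],[[0,-2,42],0,50],[[0,-2,43],0,50],[[0,-2,43],0,50]]'
python3 -m creep '[[[0,0,0],0,2],[[0,0,0],0,2],[[0,0,0],0,2],[[0,0,0],0,2],[[0,0,0],0,2]]' 60
python3 go.py 0.423 -0.178 0.06 10
python3 -m creep '[[[0,0,-20],0,2],[[0,0,-60],0,2],[[0,0,-110],0,2],[[0,0,-150],0,2],[[0,0,-150],0,2]]'
python3 held.py 95 9 165 170
```

```text
time: 25.38
ee_pos: [0.4253, -0.1821, 0.0094]
orientation: [-0.085, 0.996, -0.001, 0.001]
ft_force: [-0.6, -0.3, 0.5]
width: 0.585
time: 26.0
ee_pos: [0.4247, -0.1818, 0.0087]
orientation: [-0.085, 0.996, -0.0, 0.0]
ft_force: [-1.7, 1.8, 6.1]
width: 0.131
shift [  1.    4.  -51.3] |51| roll -0.2 (alt 179.8) | pos [ 0.4247 -0.1818  0.0087] toolx yaw -170.2 tilt 0.05 q6 -2.39 w 11.2 F [-1.7  1.8  6.1] t 26.0
time: 26.62
ee_pos: [0.426, -0.1829, 0.1613]
orientation: [-0.085, 0.996, -0.003, 0.003]
ft_force: [0.4, 0.5, -1.5]
width: 0.125
-56 [175.5 209.1]
-9 [192.8 215.8]
0 [196.2 217.1]
28 [206.6 221.1]
38 [210.8 222.7]
```

View pics/held.png

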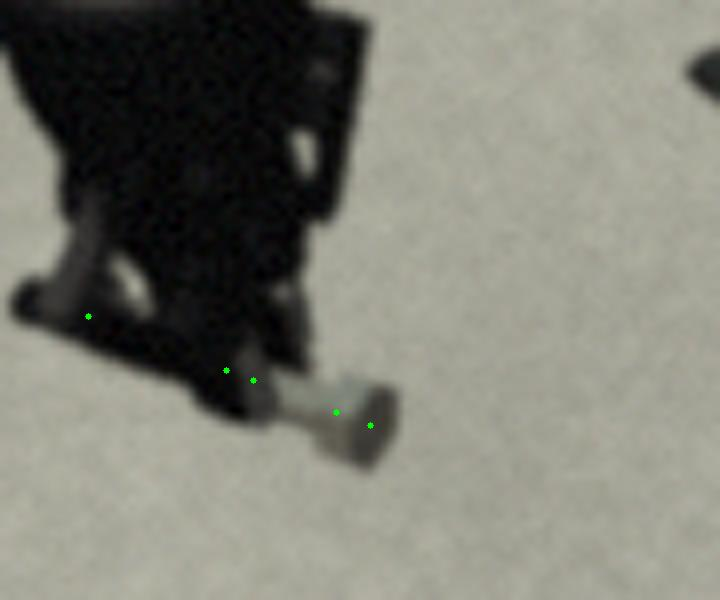

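Bolt D is held with its head end at (212,223), which matches a grip about 10 mm headward of mid. Moving to the medium slot.

```bash
python3 -c "
from bx import W; print(W(20,0,75),W(15,70,75))"
python3 -m creep '[[[0,0,0],10,2],[[0,0,0],20,2],[[0,0,0],20,2]]'
python3 go.py 0.4934 0.2114 0.15 -10.4
```

```text
[0.49337328 0.21139973 0.075     ] [0.5010559  0.28115629 0.075     ]
time: 27.05
ee_pos: [0.423, -0.1807, 0.1557]
orientation: [0.088, 0.996, 0.001, -0.002]
ft_force: [0.4, 0.3, -1.9]
width: 0.126
shift [-2.000e-01  3.984e+02  6.500e+00] |398| roll 0.3 (alt -179.7) | pos [ 0.423  -0.1807  0.1557] toolx yaw 169.9 tilt 0.23 q6 -2.04 w 10.8 F [ 0.4  0.3 -1.9] t 27.05
```

```bash
python3 -m creep '[[[0,60,0],0,2],[[0,120,0],0,2],[[0,180,0],0,2],[[0,240,0],0,2],[[0,300,0],0,2]]'
python3 -m creep '[[[0,50,0],0,2],[[0,90,0],0,2],[[0,98,0],0,2],[[0,98,0],0,2],[[0,98,0],0,2]]'
python3 go.py 0.4934 0.2114 0.1 -10.4
```

```text
time: 27.68
ee_pos: [0.4769, 0.1157, 0.1567]
orientation: [0.088, 0.996, -0.0, -0.001]
ft_force: [0.9, 0.2, -1.4]
width: 0.127
time: 28.3
ee_pos: [0.4947, 0.209, 0.1574]
orientation: [0.09, 0.996, -0.0, -0.0]
ft_force: [-0.7, -0.0, -1.3]
width: 0.13
shift [ 1.7  2.2 57.4] |57| roll 0.1 (alt -179.9) | pos [0.4947 0.209  0.1574] toolx yaw 169.7 tilt 0.06 q6 -1.2 w 11.1 F [-0.7 -0.  -1.3] t 28.3
```

```bash
python3 -m creep '[[[1,1,30],0,2],[[2,2,60],0,2],[[2,2,74],0,2],[[2,2,74],0,2],[[2,2,74],0,2]]'
python3 go.py 0.4934 0.2114 0.082 -10.4
python3 over.py 0 107 95 10 255 110
```

```text
time: 28.92
ee_pos: [0.4944, 0.2123, 0.0852]
orientation: [0.09, 0.996, 0.0, 0.001]
ft_force: [0.4, 0.2, -0.8]
width: 0.132
shift [ 0.9 -1.1  3.2] |3| roll 0.1 (alt -179.9) | pos [0.4944 0.2123 0.0852] toolx yaw 169.7 tilt 0.13 q6 -1.2 w 11.3 F [ 0.4  0.2 -0.8] t 28.93
```

View pics/over.png

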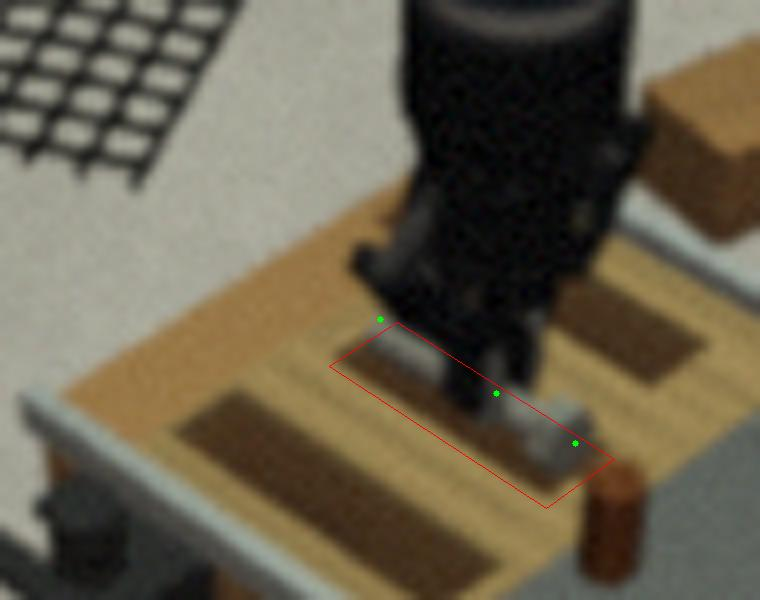

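The bolt lines up with the medium slot: tail at (302,151), head at (327,165). Lowering and releasing.

```bash
python3 -m creep '[[[1,-1,4],0,2],[[1,-1,5],0,2],[[1,-1,5],0,2]]'
python3 -m creep '[[[0,0,0],0,30],[[0,0,0],0,30],[[0,0,0],0,30],[[0,0,0],0,30]]'
python3 -m creep '[[[0,0,-30],0,30],[[0,0,-70],0,30],[[0,0,-100],0,30],[[0,0,-100],0,30]]'
python3 over.py 0 107 95 10 255 110;python3 go.py 0.589 -0.291 0.19 -3
```

```text
time: 29.35
ee_pos: [0.4921, 0.2117, 0.0788]
orientation: [0.089, 0.996, -0.0, -0.0]
ft_force: [0.8, -0.5, -0.7]
width: 0.129
time: 29.85
ee_pos: [0.4923, 0.2117, 0.079]
orientation: [0.089, 0.996, 0.0, 0.0]
ft_force: [0.5, -0.4, -0.1]
width: 0.351
time: 30.35
ee_pos: [0.494, 0.212, 0.1817]
orientation: [0.089, 0.996, 0.001, 0.003]
ft_force: [-0.3, 0.1, -0.0]
width: 0.355
shift [-184.3 -477.5  -10.5] |512| roll -7.3 (alt 172.7) | pos [0.4927 0.2117 0.1795] toolx yaw 169.7 tilt 0.11 q6 -1.2 w 30.2 F [-0.9 -1.2 -0.4] t 30.4
```

View pics/over.png

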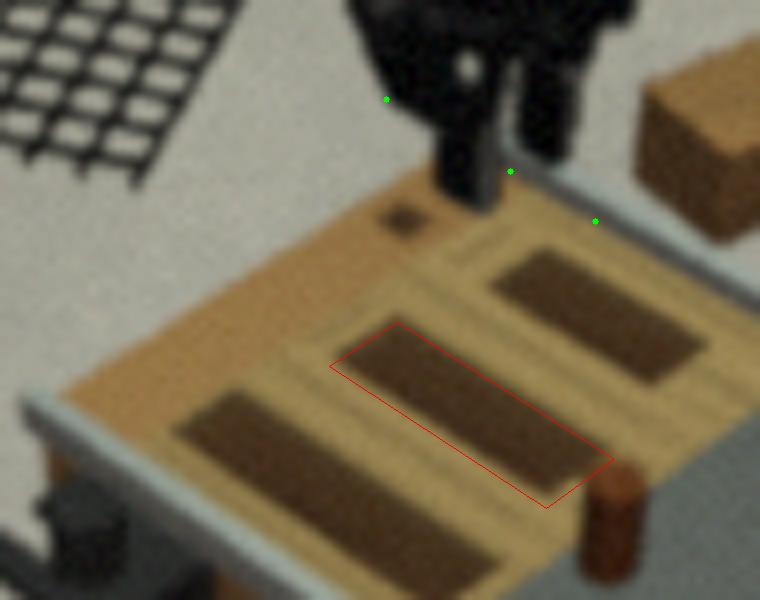

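D dropped in. Next is A (70 mm).

```bash
python3 -m creep '[[[-22,-62,-10],0,45],[[-44,-124,-10],0,45],[[-66,-186,-10],0,45],[[-88,-248,-10],0,45],[[-110,-305,-10],4,45]]'
python3 -m creep '[[[0,0,0],0,45],[[0,0,0],0,45]]'
python3 go.py 0.594 -0.1876 0.06 -14.3
```

```text
time: 31.02
ee_pos: [0.5429, -0.0974, 0.1867]
orientation: [0.125, 0.992, 0.0, -0.002]
ft_force: [0.9, -0.1, -0.0]
width: 0.529
time: 31.28
ee_pos: [0.5429, -0.0953, 0.187]
orientation: [0.124, 0.992, 0.001, -0.002]
ft_force: [0.2, 0.2, -0.6]
width: 0.528
shift [-72.7 -76.9 126.7] |165| roll 0.0 (alt -180.0) | pos [ 0.5429 -0.0953  0.187 ] toolx yaw 165.7 tilt 0.2 q6 -1.7 w 45.1 F [ 0.2  0.2 -0.6] t 31.27
```

```bash
python3 -m creep '[[[-36,-38,30],0,45],[[-73,-77,60],0,45],[[-73,-77,110],0,45],[[-73,-77,130],0,45],[[-73,-77,130],0,45]]'
python3 go.py 0.594 -0.1876 0.006 -14.3
python3 two.py h3 6 215 230 290 165
```

```text
time: 31.9
ee_pos: [0.5944, -0.1862, 0.0571]
orientation: [0.123, 0.992, 0.001, -0.002]
ft_force: [0.3, 0.5, -0.2]
width: 0.526
shift [-0.2 -1.5 51.1] |51| roll 0.2 (alt -179.8) | pos [ 0.5944 -0.1862  0.0571] toolx yaw 165.9 tilt 0.25 q6 -1.81 w 44.9 F [ 0.3  0.5 -0.2] t 31.9
```

View pics/h3.png

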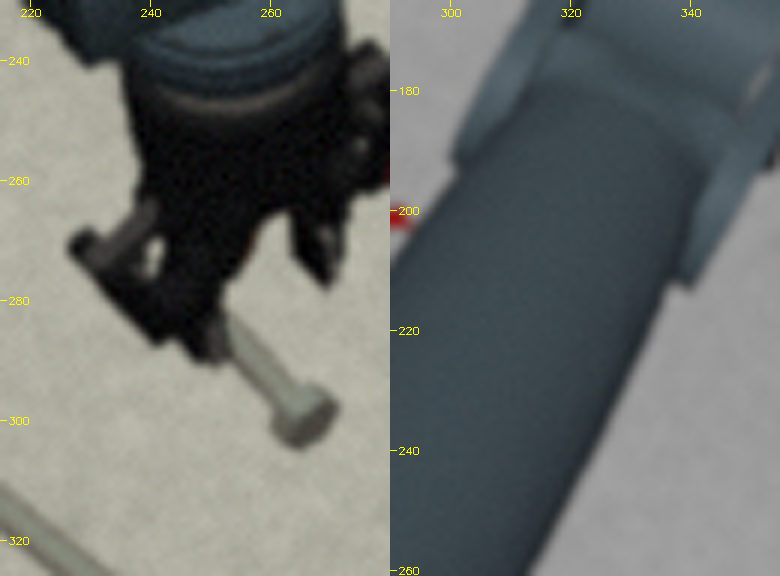

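Run:
```python
from h import *
p,R,o=tcp(); s=env.snapshot("scene")
print(proj(s,p), proj(s,[p[0],p[1],.011]))
```

```text
[258.05523641 282.2948743 ] [259.29841865 293.27004982]
```

The finger midpoint at grasp height lands near (260.5,293.5), too close to A's head at (265,300). The bolt's middle is about (258,290.7), so I'll shift 5 mm tailward.

```bash
python3 -m creep '[[[5,-1,25],0,45],[[5,-1,45],0,45],[[5,-1,50],0,45],[[5,-1,50],0,45]]'
python3 -m creep '[[[0,0,0],0,2],[[0,0,0],0,2],[[0,0,0],0,2],[[0,0,0],0,2],[[0,0,0],0,2]]' 60
python3 go.py 0.594 -0.1876 0.006 -14.3
python3 -m creep '[[[0,0,-20],0,2],[[0,0,-60],0,2],[[0,0,-110],0,2],[[0,0,-150],0,2],[[0,0,-150],0,2]]'
python3 held.py 70 5 215 220
```

```text
time: 32.55
ee_pos: [0.5909, -0.1882, 0.0091]
orientation: [0.124, 0.992, -0.0, 0.0]
ft_force: [-0.4, -0.7, 0.2]
width: 0.525
time: 33.17
ee_pos: [0.5914, -0.1884, 0.0099]
orientation: [0.124, 0.992, -0.0, 0.001]
ft_force: [-0.9, 2.4, 5.6]
width: 0.127
shift [-2.4  1.4  4. ] |5| roll 0.0 (alt -180.0) | pos [ 0.5914 -0.1884  0.0099] toolx yaw 165.7 tilt 0.09 q6 -1.81 w 10.8 F [-0.9  2.4  5.6] t 33.17
time: 33.8
ee_pos: [0.5929, -0.1894, 0.1643]
orientation: [0.124, 0.992, -0.002, 0.004]
ft_force: [-0.1, 0.1, -0.8]
width: 0.129
-40 [241.4 242.1]
-5 [251.5 252.4]
0 [252.9 254. ]
19 [258.6 259.8]
30 [262.  263.3]
```

View pics/held.png

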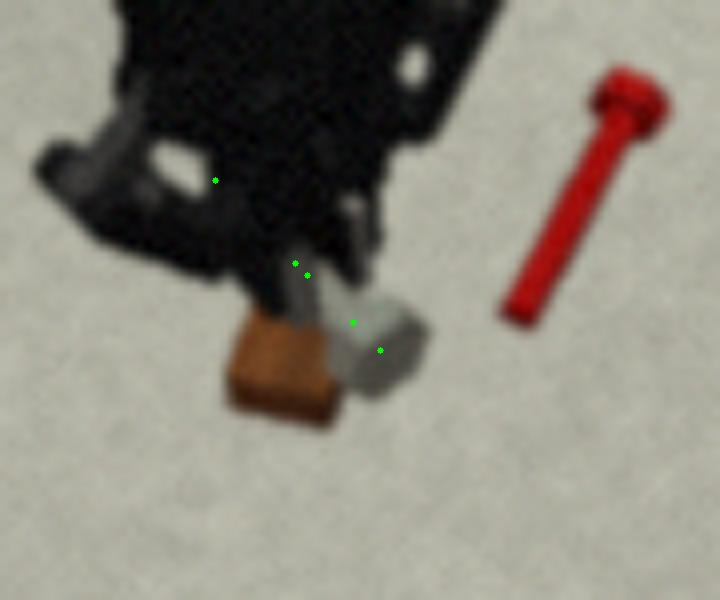

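A is held with a head offset consistent with 5 mm. Moving to the short slot.

```bash
python3 -m creep '[[[0,0,0],-4,2],[[0,0,0],-4,2]]'; python3 go.py 0.501 0.2812 0.15 -10.4
```

```text
time: 34.1
ee_pos: [0.5894, -0.1876, 0.1569]
orientation: [0.09, 0.996, 0.001, -0.002]
ft_force: [1.0, 0.1, -1.3]
width: 0.125
shift [170.8 445.4   7.9] |477| roll 0.1 (alt -179.9) | pos [ 0.5894 -0.1876  0.1569] toolx yaw 169.7 tilt 0.21 q6 -1.88 w 10.7 F [ 1.   0.1 -1.3] t 34.1
```

```bash
python3 -m creep '[[[21,56,0],0,2],[[42,112,0],0,2],[[63,168,0],0,2],[[84,224,0],0,2],[[106,280,0],0,2]]'
python3 -m creep '[[[21,56,0],0,2],[[42,112,0],0,2],[[65,166,0],0,2],[[65,166,0],0,2],[[65,166,0],0,2]]'
python3 go.py 0.501 0.2812 0.1 -10.4
```

```text
time: 34.72
ee_pos: [0.5349, 0.108, 0.1579]
orientation: [0.09, 0.996, -0.0, -0.001]
ft_force: [0.6, 0.4, -0.4]
width: 0.124
time: 35.35
ee_pos: [0.5012, 0.2808, 0.1579]
orientation: [0.089, 0.996, -0.001, -0.001]
ft_force: [0.2, -0.8, -0.8]
width: 0.122
shift [ 0.1  0.4 57.9] |58| roll 0.1 (alt -179.9) | pos [0.5012 0.2808 0.1579] toolx yaw 169.7 tilt 0.11 q6 -1.08 w 10.4 F [ 0.2 -0.8 -0.8] t 35.35
```

```bash
python3 -m creep '[[[0,0,30],0,2],[[0,0,60],0,2],[[0,0,72],0,2],[[0,0,72],0,2],[[0,0,72],0,2]]'
python3 go.py 0.501 0.2812 0.082 -10.4
python3 over.py 70 82 70 5 280 100
```

```text
time: 35.98
ee_pos: [0.5028, 0.2811, 0.0882]
orientation: [0.09, 0.996, 0.0, 0.001]
ft_force: [0.2, 0.4, 0.4]
width: 0.125
shift [ 1.8 -0.2  6.2] |6| roll 0.1 (alt -179.9) | pos [0.5028 0.2811 0.0882] toolx yaw 169.7 tilt 0.13 q6 -1.08 w 10.7 F [0.2 0.4 0.4] t 35.98
```

View pics/over.png

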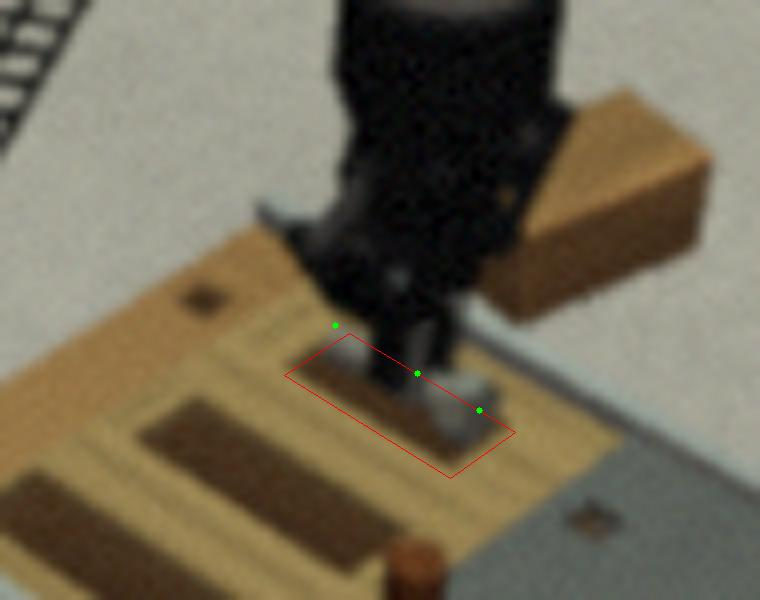

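Aligned over the short slot: head end at (340,151), tail at (324,142). Lowering and releasing.

```bash
python3 -m creep '[[[1,0,5],0,2],[[1,0,6],0,2],[[1,0,6],0,2]]'
python3 go.py 0.501 0.2812 0.08 -10.4
python3 -m creep '[[[0,0,0],0,30],[[0,0,0],0,30],[[0,0,0],0,30],[[0,0,0],0,30]]'
python3 -m creep '[[[0,0,-30],0,30],[[0,0,-70],0,30],[[0,0,-100],0,30],[[0,0,-100],0,30]]'
python3 over.py 70 82 70 5 280 100;python3 go.py 0.589 -0.291 0.19 -3
```

```text
time: 36.4
ee_pos: [0.5006, 0.2814, 0.0808]
orientation: [0.089, 0.996, -0.0, -0.0]
ft_force: [-0.2, -0.2, -0.6]
width: 0.125
shift [-0.4 -0.1  0.8] |1| roll 0.2 (alt -179.8) | pos [0.5006 0.2814 0.0808] toolx yaw 169.8 tilt 0.01 q6 -1.08 w 10.6 F [-0.2 -0.2 -0.6] t 36.4
time: 36.9
ee_pos: [0.5008, 0.2814, 0.081]
orientation: [0.089, 0.996, 0.0, 0.0]
ft_force: [0.4, 0.2, 0.4]
width: 0.35
time: 37.4
ee_pos: [0.5025, 0.2819, 0.1839]
orientation: [0.089, 0.996, 0.001, 0.003]
ft_force: [-0.1, -1.1, -2.0]
width: 0.35
shift [-188.3 -547.7   -8.6] |579| roll -7.3 (alt 172.7) | pos [0.5012 0.2815 0.1816] toolx yaw 169.7 tilt 0.12 q6 -1.08 w 30.4 F [-0.1  0.6 -0.4] t 37.45
```

View pics/over.png

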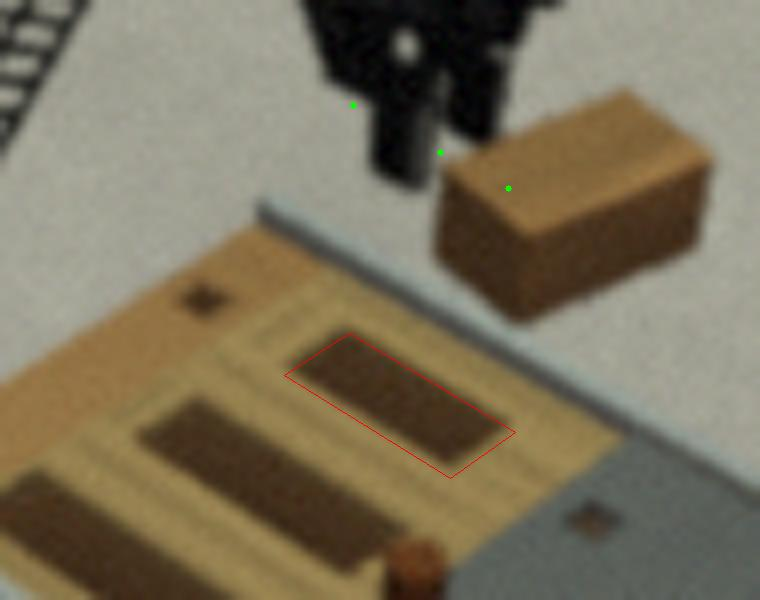

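A is in. Last is B (95 mm).

```bash
python3 -m creep '[[[-20,-59,-5],0,45],[[-40,-118,-5],0,45],[[-60,-177,-5],0,45],[[-80,-236,-5],0,45],[[-100,-295,-5],0,45]]'
python3 -m creep '[[[-18,-55,0],0,45],[[-36,-110,0],0,45],[[-54,-165,0],-7,45],[[-70,-205,0],-7,45],[[-70,-205,0],-7,45]]'
python3 go.py 0.588 -0.291 0.06 -3
python3 two.py k1 4 180 190 310 160
```

```text
time: 38.08
ee_pos: [0.5455, -0.0285, 0.1837]
orientation: [0.089, 0.996, 0.0, -0.002]
ft_force: [0.3, 0.7, -0.3]
width: 0.524
time: 38.7
ee_pos: [0.5781, -0.2433, 0.1834]
orientation: [0.03, 1.0, 0.001, -0.001]
ft_force: [0.6, 0.1, -0.8]
width: 0.525
shift [-13.1 -47.2 123.3] |133| roll -0.5 (alt 179.5) | pos [ 0.5781 -0.2433  0.1834] toolx yaw 176.5 tilt 0.18 q6 -2.09 w 44.9 F [ 0.6  0.1 -0.8] t 38.7
```

View pics/k1.png

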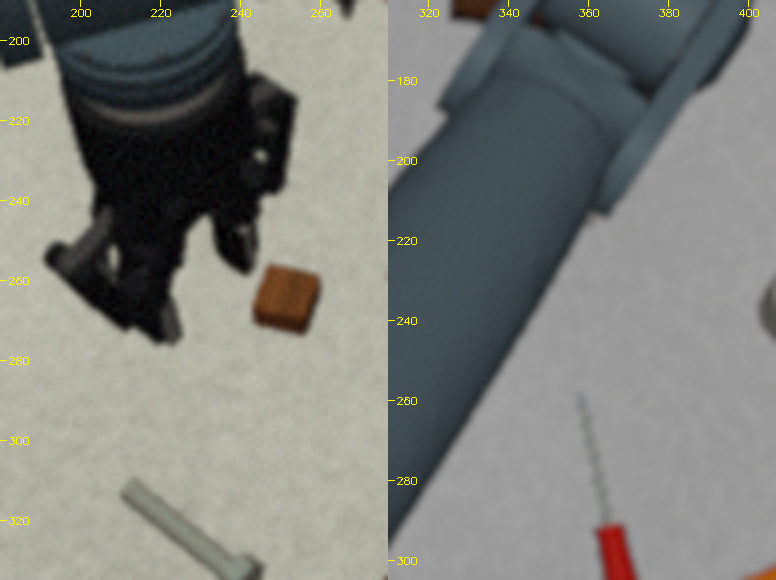

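```bash
python3 -m creep '[[[-7,-24,0],0,45],[[-13,-47,60],0,45],[[-13,-47,110],0,45],[[-13,-47,128],0,45],[[-13,-47,128],0,45]]'
python3 go.py 0.588 -0.291 0.006 -3
python3 two.py k2 6 185 265 330 160
python3 - <<'E'
from h import *
p,R,o=tcp(); s=env.snapshot("scene"); print(proj(s,[p[0],p[1],.011])+[1.2,0])
E
```

```text
time: 39.42
ee_pos: [0.5888, -0.287, 0.0569]
orientation: [0.028, 1.0, 0.001, -0.001]
ft_force: [-0.3, -0.5, 0.1]
width: 0.527
shift [ 0.5 -4.1 50.9] |51| roll -0.2 (alt 179.8) | pos [ 0.5888 -0.287   0.0569] toolx yaw 176.8 tilt 0.15 q6 -2.14 w 45.0 F [-0.3 -0.5  0.1] t 39.42
[230.43327196 325.09601905]
```

View pics/k2.png

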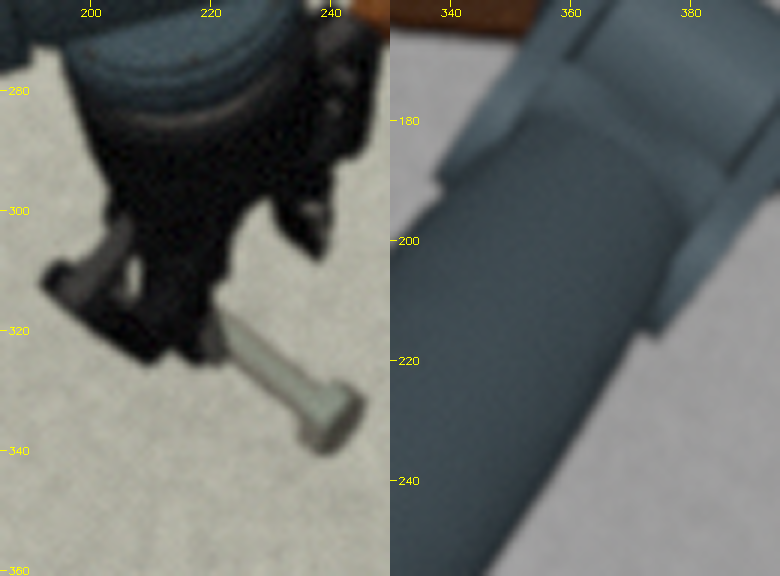

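The projected grip point (230.4,325) is about 3 mm off the shank axis, and the bolt's middle is about (226.5,323.4). I'll correct by −3 mm in y and close.

```bash
python3 -m creep '[[[0,-3,25],0,45],[[0,-3,45],0,45],[[0,-3,51],0,45],[[0,-3,51],0,45]]'
python3 -m creep '[[[0,0,0],0,2],[[0,0,0],0,2],[[0,0,0],0,2],[[0,0,0],0,2],[[0,0,0],0,2]]' 60
python3 go.py 0.588 -0.291 0.006 -3
python3 -m creep '[[[0,0,-20],0,2],[[0,0,-60],0,2],[[0,0,-110],0,2],[[0,0,-150],0,2],[[0,0,-150],0,2]]'
python3 held.py 95 9 185 250
```

```text
time: 40.08
ee_pos: [0.5892, -0.2915, 0.0069]
orientation: [0.028, 1.0, 0.0, -0.0]
ft_force: [0.0, -0.5, -0.1]
width: 0.527
time: 40.7
ee_pos: [0.5898, -0.292, 0.008]
orientation: [0.028, 1.0, -0.0, 0.001]
ft_force: [-0.1, 1.5, 5.5]
width: 0.129
shift [1.9 0.9 2. ] |3| roll -0.2 (alt 179.8) | pos [ 0.5898 -0.292   0.008 ] toolx yaw 176.8 tilt 0.09 q6 -2.15 w 11.0 F [-0.1  1.5  5.5] t 40.7
time: 41.32
ee_pos: [0.5912, -0.2931, 0.1622]
orientation: [0.028, 1.0, -0.003, 0.004]
ft_force: [-0.2, 0.8, -1.0]
width: 0.129
-56 [198.1 275.1]
-9 [215.1 288.3]
0 [218.4 290.9]
28 [228.8 299. ]
38 [233.  302.3]
```

View pics/held.png

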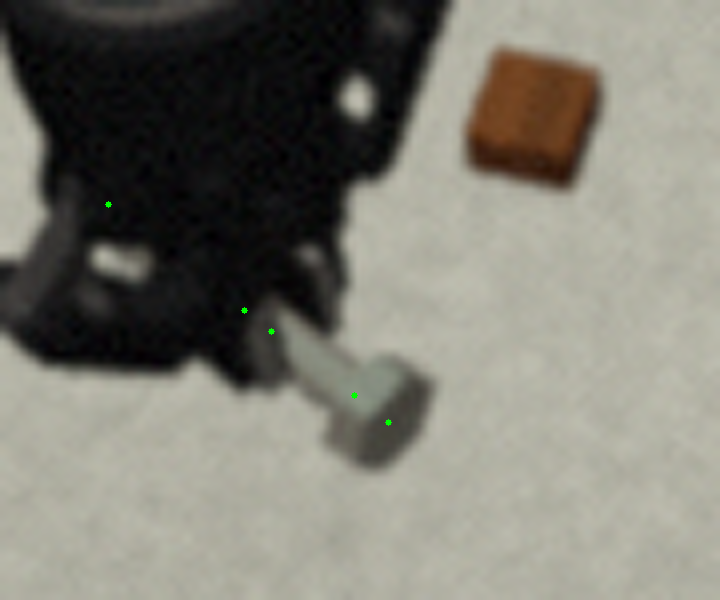

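B is held, at an offset of about 9 mm. Back to the medium slot.

```bash
python3 -m creep '[[[0,0,0],7,2],[[0,0,0],7,2]]'; python3 go.py 0.4924 0.2116 0.15 -10.4
```

```text
time: 41.62
ee_pos: [0.5879, -0.2907, 0.1545]
orientation: [0.089, 0.996, 0.001, -0.002]
ft_force: [0.1, -0.2, -2.4]
width: 0.131
shift [182.8 477.5   6. ] |511| roll 0.2 (alt -179.8) | pos [ 0.5879 -0.2907  0.1545] toolx yaw 169.8 tilt 0.24 q6 -2.02 w 11.2 F [ 0.1 -0.2 -2.4] t 41.62
```

```bash
python3 -m creep '[[[22,58,0],0,2],[[44,116,0],0,2],[[66,174,0],0,2],[[88,232,0],0,2],[[110,290,0],0,2]]'
python3 -m creep '[[[22,58,0],0,2],[[44,116,0],0,2],[[72,176,0],0,2],[[73,187,0],0,2],[[73,187,0],0,2]]'
python3 go.py 0.4924 0.2116 0.1 -10.4
```

```text
time: 42.25
ee_pos: [0.5311, 0.0153, 0.1557]
orientation: [0.088, 0.996, 0.0, -0.001]
ft_force: [0.0, -0.2, -1.2]
width: 0.132
time: 42.88
ee_pos: [0.4935, 0.2107, 0.156]
orientation: [0.088, 0.996, -0.0, -0.001]
ft_force: [-0.4, -0.8, -1.7]
width: 0.135
shift [ 1.2  0.8 56. ] |56| roll 0.3 (alt -179.7) | pos [0.4935 0.2107 0.156 ] toolx yaw 169.9 tilt 0.09 q6 -1.2 w 11.5 F [-0.4 -0.8 -1.7] t 42.88
```

```bash
python3 -m creep '[[[1,0,30],0,2],[[1,0,60],0,2],[[2,0,74],0,2],[[2,0,75],0,2],[[2,0,75],0,2]]'
python3 -m creep '[[[0,0,0],0,2],[[0,0,0],0,2]]'
python3 go.py 0.4924 0.2116 0.08 -10.4
python3 over.py 0 107 95 9 255 110
```

```text
time: 43.5
ee_pos: [0.4931, 0.2104, 0.0829]
orientation: [0.09, 0.996, 0.0, 0.001]
ft_force: [0.3, 0.2, -0.2]
width: 0.132
time: 43.75
ee_pos: [0.4926, 0.2109, 0.0827]
orientation: [0.089, 0.996, 0.0, 0.001]
ft_force: [-0.2, 0.3, -2.6]
width: 0.133
shift [0.3 0.7 2.7] |3| roll 0.2 (alt -179.8) | pos [0.4926 0.2109 0.0827] toolx yaw 169.8 tilt 0.09 q6 -1.2 w 11.3 F [-0.2  0.3 -2.6] t 43.75
```

View pics/over.png

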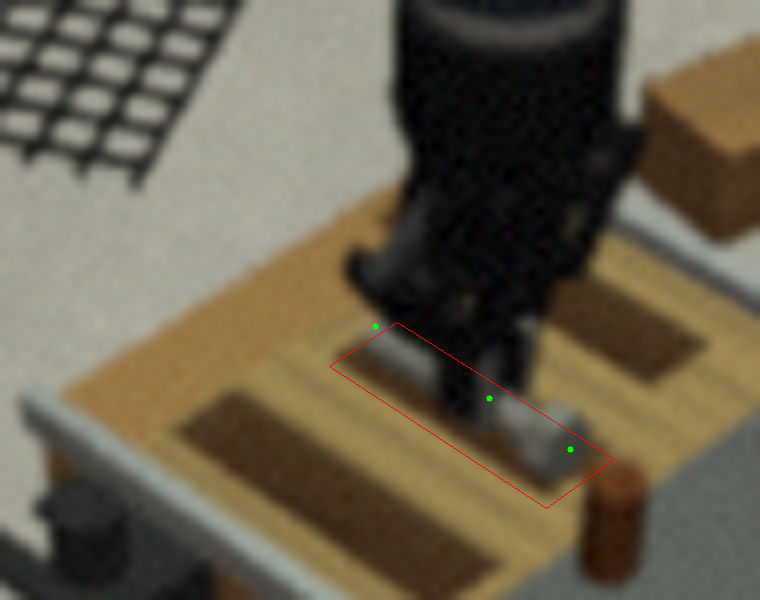

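Same alignment as D. Lowering 2 mm and releasing.

```bash
python3 -m creep '[[[0,1,2],0,2],[[0,1,2],0,2]]'
python3 -m creep '[[[0,0,0],0,30],[[0,0,0],0,30],[[0,0,0],0,30],[[0,0,0],0,30]]'
python3 -m creep '[[[0,0,-30],0,30],[[0,0,-70],0,30],[[0,0,-110],0,40],[[0,0,-110],0,50]]'
python3 -m creep '[[[0,-60,0],10,50],[[0,-120,0],20,50],[[0,-180,0],30,50],[[0,-240,0],40,50],[[0,-300,0],50,50]]'
python3 go.py 0.571 0.163 0.19 79.6
python3 two.py m1 5 255 110 155 130
```

```text
time: 44.05
ee_pos: [0.492, 0.2118, 0.0797]
orientation: [0.089, 0.996, -0.0, -0.0]
ft_force: [-0.4, -0.5, -1.7]
width: 0.13
time: 44.55
ee_pos: [0.4923, 0.2117, 0.08]
orientation: [0.089, 0.996, 0.0, 0.0]
ft_force: [-0.0, -0.5, 0.7]
width: 0.353
time: 45.05
ee_pos: [0.4946, 0.2122, 0.194]
orientation: [0.089, 0.996, 0.001, 0.004]
ft_force: [0.2, -0.3, -0.2]
width: 0.587
time: 45.68
ee_pos: [0.4376, -0.0849, 0.1888]
orientation: [0.504, 0.864, -0.0, -0.001]
ft_force: [0.3, -0.3, 0.6]
width: 0.582
shift [150.4 238.   -1.2] |282| roll 39.8 (alt -140.2) | pos [ 0.4376 -0.0849  0.1888] toolx yaw 119.4 tilt 0.07 q6 -0.96 w 49.7 F [ 0.3 -0.3  0.6] t 45.67
```

View pics/m1.png

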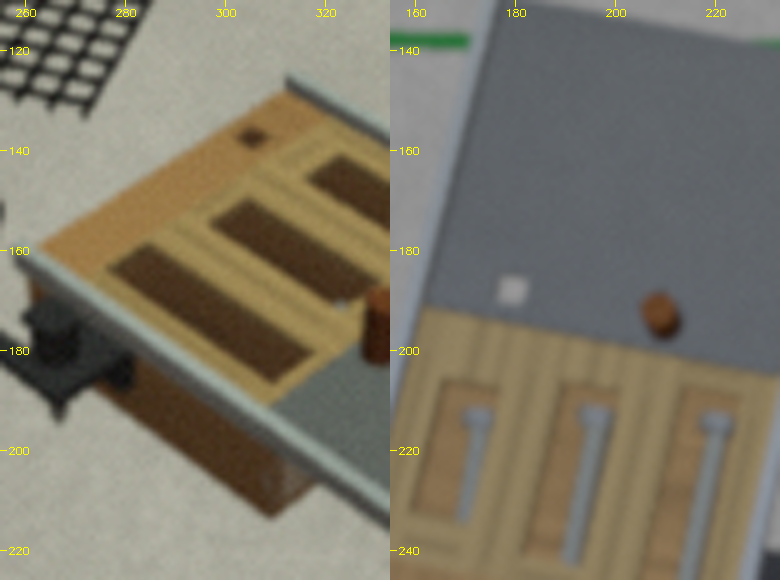

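Run:
```python
from h import *
t=env.snapshot("top")["image"]; cv2.imwrite("pics/top1.png",t)
crop(t,155,200,250,275,8,"m2")
crop(env.snapshot("scene")["image"],310,140,350,190,10,"m3")
```

```text
(no output)
```

View pics/top1.png

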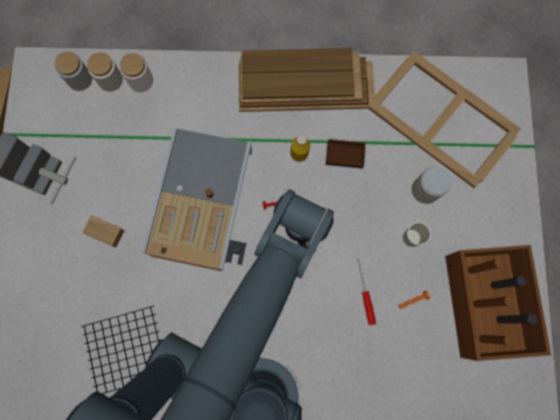

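View pics/m2.png

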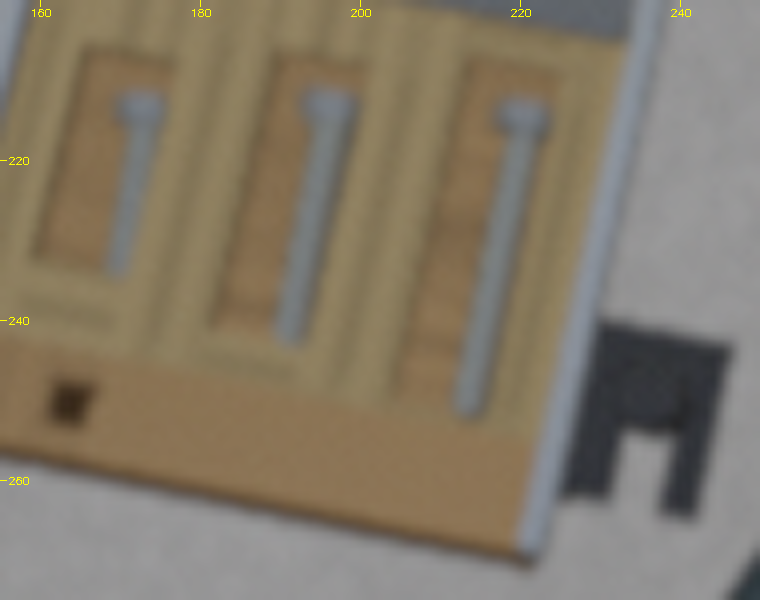

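View pics/m3.png

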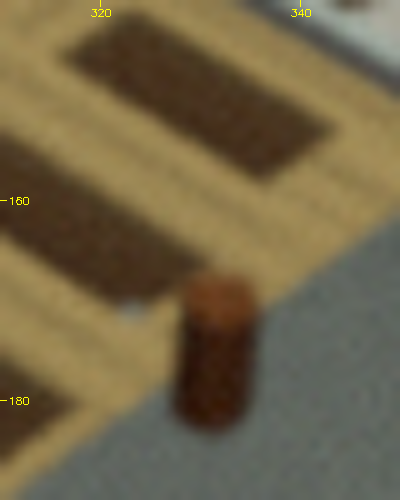

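Run:
```python
from h import *
from bx import B
a=env.snapshot("scene");b=env.snapshot("top")
def inv(X):
    c,s=np.cos(B[2]),np.sin(B[2]); d=np.array(X[:2])-B[:2]; return np.array([c*d[0]+s*d[1],-s*d[0]+c*d[1]])*1000
for z in (.03,.04,.05,.06,.07): print(z, "scene",inv(ray(a,322.3,171.3,z)).round(0),"med head",inv(ray(b,196.2,213.1,z)).round(0),"med tail",inv(ray(b,191.2,242.5,z)).round(0),"short head",inv(ray(b,172.7,213.3,z)).round(0),"long",inv(ray(b,220.2,214.5,z)).round(0),inv(ray(b,213.7,251.5,z)).round(0))
```

```text
0.03 scene [29. 27.] med head [53.  4.] med tail [-37.  -2.] short head [38. 74.] long [ 64. -68.] [-50. -74.]
0.04 scene [36. 18.] med head [52.  3.] med tail [-38.  -4.] short head [37. 72.] long [ 62. -69.] [-51. -75.]
0.05 scene [43. 10.] med head [50.  1.] med tail [-40.  -5.] short head [35. 70.] long [ 60. -71.] [-52. -77.]
0.06 scene [49.  1.] med head [48. -1.] med tail [-41.  -7.] short head [33. 67.] long [ 58. -72.] [-53. -78.]
0.07 scene [56. -7.] med head [46. -3.] med tail [-42.  -9.] short head [32. 65.] long [ 57. -73.] [-54. -79.]
```

In the top view, each slot shows a bolt lying down in its compartment: short (172,213), medium (196,213) and long (220,214). None is left on the table. The second medium bolt lies stacked on the first; the two views place its head top at about 60 mm, below the deck. The pin is still parked at (235,250). Now I'll close the shutter.

```bash
python3 -m creep '[[[40,60,0],10,55],[[80,120,0],20,55],[[120,180,0],30,55],[[150,230,0],40,55],[[150,238,0],40,55]]'
python3 -m creep '[[[0,0,0],0,55],[[0,0,0],0,55]]'
python3 go.py 0.5708 0.163 0.095 79.6
```

```text
time: 46.6
ee_pos: [0.5709, 0.1689, 0.1894]
orientation: [0.767, 0.642, -0.0, -0.0]
ft_force: [1.3, -0.8, 1.1]
width: 0.646
time: 46.85
ee_pos: [0.5701, 0.1662, 0.1891]
orientation: [0.766, 0.642, -0.001, -0.0]
ft_force: [0.0, 0.4, 0.4]
width: 0.643
shift [-2.9  1.4 94.1] |94| roll 0.3 (alt -179.7) | pos [0.5701 0.1662 0.1891] toolx yaw 79.9 tilt 0.09 q6 0.27 w 54.9 F [0.  0.4 0.4] t 46.85
```

```bash
python3 -m creep '[[[-3,0,40],0,55],[[-3,0,75],0,55],[[-3,0,94],0,55],[[-3,0,94],0,55]]'
python3 -m creep '[[[0,0,0],0,5],[[0,0,0],0,5],[[0,0,0],0,5],[[0,0,0],0,5],[[0,0,0],0,5]]' 40
python3 -m creep '[[[0,-20,0],0,5],[[0,-45,0],0,5],[[0,-70,0],0,5],[[0,-95,0],0,5],[[0,-95,0],0,5]]'
python3 -m creep '[[[0,-25,0],0,5],[[0,-50,0],0,5],[[0,-75,0],0,5],[[0,-90,0],0,5],[[0,-90,0],0,5]]'
python3 go.py 0.385 0.1964 0.095 79.6
```

```text
time: 47.35
ee_pos: [0.5693, 0.1614, 0.0947]
orientation: [0.768, 0.641, -0.001, -0.001]
ft_force: [-0.0, 0.2, -0.1]
width: 0.644
time: 47.98
ee_pos: [0.5706, 0.1621, 0.0979]
orientation: [0.767, 0.641, 0.0, -0.0]
ft_force: [-4.8, -0.7, 6.1]
width: 0.243
time: 48.6
ee_pos: [0.4768, 0.179, 0.0979]
orientation: [0.767, 0.641, 0.001, 0.001]
ft_force: [-3.1, -1.9, 4.5]
width: 0.243
time: 49.22
ee_pos: [0.3889, 0.1949, 0.0979]
orientation: [0.767, 0.641, 0.001, 0.001]
ft_force: [-2.8, -4.6, 10.0]
width: 0.242
shift [ 0.8 -4.1  2.9] |5| roll 0.2 (alt -179.8) | pos [0.3889 0.1949 0.0979] toolx yaw 79.8 tilt 0.12 q6 0.38 w 20.7 F [-2.8 -4.6 10. ] t 49.23
```

```bash
python3 -m creep '[[[0,-4,0],0,5],[[0,-5,0],0,5],[[0,-5,0],0,5],[[0,-5,0],0,5]]'
python3 go.py 0.385 0.1964 0.095 79.6
```

```text
time: 49.72
ee_pos: [0.3852, 0.1956, 0.0979]
orientation: [0.767, 0.641, 0.001, 0.001]
ft_force: [-0.4, -3.7, 8.2]
width: 0.239
shift [ 0.8 -0.4  2.9] |3| roll 0.2 (alt -179.8) | pos [0.3852 0.1956 0.0979] toolx yaw 79.8 tilt 0.19 q6 0.39 w 20.4 F [-0.4 -3.7  8.2] t 49.73
```

```bash
python3 -m creep '[[[0,-2,0],0,5],[[0,-2,0],0,5],[[0,-1,0],0,5]]'
python3 -m creep '[[[0,0,0],0,40],[[0,0,0],0,55],[[0,0,0],0,55],[[0,0,0],0,55]]'
python3 -m creep '[[[0,0,-30],0,55],[[0,0,-70],0,55],[[0,0,-120],0,55],[[0,0,-130],0,55],[[0,0,-130],0,55]]'
python3 go.py 0.385 0.1964 0.095 79.6
python3 -m creep '[[[30,60,0],0,55],[[60,120,0],0,55],[[100,170,0],0,55],[[100,200,0],0,55],[[100,200,0],0,55]]'
python3 -m creep '[[[60,0,0],0,55],[[120,0,0],0,55],[[150,0,0],0,55],[[150,0,0],0,55],[[150,0,0],0,55]]'
python3 two.py z1 4 240 90 140 120; python3 -c "
from h import *
cv2.imwrite('pics/top2.png',env.snapshot('top')['image'])"
```

```text
time: 50.1
ee_pos: [0.3838, 0.1958, 0.0978]
orientation: [0.767, 0.641, 0.001, 0.001]
ft_force: [-3.5, -3.3, 10.9]
width: 0.238
time: 50.6
ee_pos: [0.3824, 0.1959, 0.0957]
orientation: [0.767, 0.641, -0.0, -0.0]
ft_force: [1.1, -0.1, 0.1]
width: 0.645
time: 51.22
ee_pos: [0.3826, 0.1959, 0.226]
orientation: [0.767, 0.641, 0.0, 0.0]
ft_force: [0.1, 0.0, -0.8]
width: 0.643
shift [  0.8   2.2 131. ] |131| roll 0.1 (alt -179.9) | pos [0.3826 0.1959 0.226 ] toolx yaw 79.7 tilt 0.05 q6 0.39 w 54.9 F [ 0.1  0.  -0.8] t 51.23
time: 51.85
ee_pos: [0.5977, 0.2581, 0.2219]
orientation: [0.768, 0.641, -0.002, -0.001]
ft_force: [-0.9, 0.8, 0.1]
width: 0.644
time: 52.48
ee_pos: [0.6228, 0.4054, 0.2244]
orientation: [0.768, 0.641, -0.001, -0.0]
ft_force: [-1.0, -0.2, 0.1]
width: 0.646
```

View pics/z1.png

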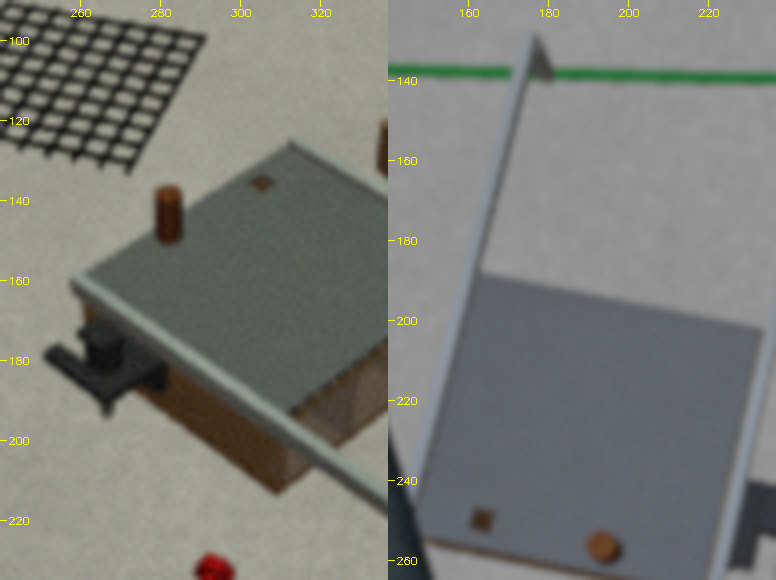

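View pics/top2.png

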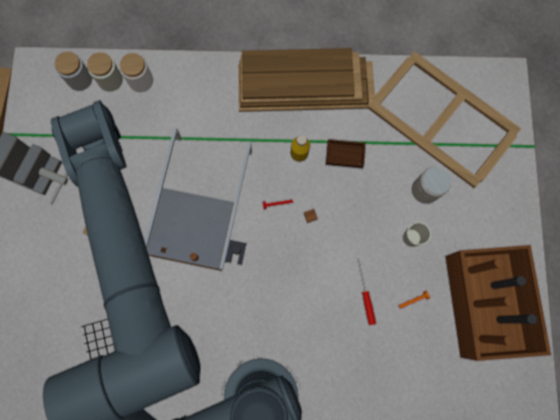

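The shutter is closed: the knob is back at (194,257) and the far corner at (162,188), the same as at the start. The pin is parked upright at (266,177) in the scene view. No bolts remain on the table, the bystanders haven't moved, and the arm is clear. Handing in.

```bash
python3 -m creep '[[[0,0,0],0,55],[[0,0,0],0,55]]'; python3 -c "
from rig import env
print(env.hand_in())"
```

```text
time: 52.88
ee_pos: [0.624, 0.4058, 0.2261]
orientation: [0.768, 0.641, 0.0, 0.0]
ft_force: [-0.4, -0.2, -0.1]
width: 0.646
the job is handed in; nothing more can be done
None
```

The job is handed in, at about 53 s on the robot's clock. The hand-in returned no verdict, so what follows rests on my own checks. I parked the pin in the fork's notch and opened the shutter. All four loose bolts found (one 70 mm, two 95 mm, one 120 mm) went through their matching slots. I then closed the shutter and moved the arm clear.

- **Last checks:** in the final pictures the knob and the shutter's far edge are back where they started and the pin hangs upright in the notch. No bolt is left on the table, the bystanders look unmoved, and the wrist force was near zero.
- **Less certain:** the two 95 mm bolts lie stacked in the medium compartment. I could see only the upper one directly, with its head top at about 60 mm, below the deck.
- **Disagreement:** the scene camera read about 1 px off the top camera and the robot's own position, so I corrected for that throughout.

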